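# Load the drying box and clamp on its vent filter

## Robot

A 7-joint arm with a two-finger parallel gripper is mounted at the origin on the work surface. World frame = base frame: x ahead of the robot, y to its left, z up, the work surface at z = 0. Lengths are in m, angles in rad, forces in N, time in s.
With the tool pointing down it reaches from about 0.4 to 0.875 m from the base axis. Payload 19.3 kg.
Tool frame: the origin (TCP) lies midway between the tips of the shut fingers; the grasp point (between the pads) lies 19 mm behind it; z points along the fingers, y is the direction in which the jaws open and shut (so a half turn about z gives the same grasp; the last joint's range is limited). The gripper opens to 85 mm and grips with 20 to 120 N. Pads are 22 mm wide; open, the fingers measure 114 mm over their backs; the gripper's body (76 mm by 85 mm) begins 54 mm behind the grasp point. The pads swing forward as they close: fully open they stand 13 mm farther back than shut.
Start: joints at [-1.366, 0.521, -0.036, 1.599, 0.021, 1.021, -0.113], TCP at [0.17, 0.602, 0.231] pointing down, gripper open.
Joint ranges: [-2.91, 2.91], [-0.3, 2.13], [-1.5, 1.42], [0.17, 2.43], [-1.26, 4.41], [0.16, 1.93], [-2.52, 2.52]. Speed limits (rad/s): [1.89, 1.89, 2.39, 2.39, 3.01, 3.01, 3.01].

## Interface

Orientations are given as [roll, pitch, yaw] about the fixed x, y, z axes, in that order (R = Rz(yaw) Ry(pitch) Rx(roll)).
In Python, from workcell import bot, eyes gives the robot as it stands. The module is installed in compiled form; this text tells all that it offers.
- The arm moves only by the shell command python3 -m jog 'ROWS' [FORCE]. ROWS is JSON, a list of rows, each an object with "delta_pos": the shift along the world's x, y, z in mm, a list of three; "spin": the turn about the world's z in rad; "claw": the closure, from 0 (fully open) to 1 (shut). In form: [{"delta_pos": [tx, ty, tz], "spin": spin, "claw": claw}, ...]. A call has 1 to 8 rows; each row is the pose to reach, as a shift and turn from the pose measured when the call began; what a row does not reach only later rows make up. A row lasts 1/10 s, in which the tool goes at most 50 mm and 8.59 degrees, less where a joint would pass 70% of its speed; a pose out of reach is approached as far as the arm can. A call with a gripper value outside its range is refused whole. The fingers move at their own pace and stop on an object; FORCE is the grip in N (left out, the last holds). Time passes only in rows, so rows that repeat a pose let the fingers close. It gives the time, the measured TCP pose, the force and the opening at its end, in the units of the state.
- bot.observe(): the state, without advancing time (a new reading comes with each control period).
- eyes.grab_frame(name): name is "scene" or "side" or "wrist"; returns the picture (384x512x3 uint8, blue, green, red); there is no depth.
- eyes.camera_params(name): a dict with "fx", "fy", "cx", "cy" (pixels), "origin" and "attitude" of the camera in the world. Camera axes: x right, y up, looking along -z (the intrinsics and any distortion apply to the point x, -y, -z); pixel columns grow to the right and rows downward; lengths in m; the calibration is good to about 2 mm. A picture is of the moment at which its call begins: read the wrist's pose just before it. camera_params takes no time and is no camera call; for the wrist camera it gives the pose at the moment of the call.
- bot.job_done(): hands the job in, once; it reports no verdict.
The state is a dict: "clock": time; "qpos": joint angles; "qd": joint speeds; "joint_efforts": joint torques, N m; "position": TCP position; "tool_rot": TCP orientation; "force": force on the tool from outside, world axes, zero at the start; "moment": the same for the moment, N m; "grip_width": finger opening in m.
Only numpy, scipy, OpenCV 4.12 (cv2) and the standard library are available. Lean on these libraries where they do the work, as an engineer would, in place of code of your own. Each camera call takes 0.05 s, during which the arm holds its last target. There are 200 camera calls.

## Task

Get the drying box ready to run: stand every freshly sprayed cabinet knob, upright on its wooden block, on the floor of the box and lower the lid fully shut. Seat the filter on the vent's flange, then swing both halves of the clamp ring closed around the two flanges and swing the latch lever home over its pin. Leave the spray bottle, the tape roll and the sander where they are.

Things in the scene. Friction and masses are not known exactly. Their poses are not given: they have to be found in the camera images.
- drybox: Grey sheet-metal drying box, fixed. Origin: centre of the box's underside on the bench; x from its front (switch panel) to its hinge side, y left, z up. Outside 210 x 250 x 70 mm (x, y, z). From its right side a vent duct 90 mm wide (x), 50 mm high runs to y = -290 mm; on it stands the vent with the clamp ring, centred at x = 0, y = -240 mm.
- box_floor (a point): Centre of the box's inner floor, 6 mm above the bench; the floor is 198 x 238 mm (box x, y), the rim 70 mm above the bench, walls 6 mm.
- lid (a joint): Lid hinge: 0 = fully shut, 1.75 = wide open (rad); it starts about upright, 1.52 to 1.68. Stiff friction hinge: the lid stays at any angle, and pushing near its free edge takes about 1 to 3 N.
- lid_hinge (a point): Point in the middle of the lid's hinge line: along the far (+x) top edge of the box, 70 mm above the bench, parallel to the box's y. The lid, a clear panel in an aluminium frame, is 210 mm from hinge to free edge, 250 mm wide and 6 mm thick, the hinge line lying on its underside.
- lid_tab (a point): Middle of the black finger tab at the lid's free edge: 24 mm long, 80 mm wide, 8 mm thick, 224 mm from the hinge line. With the lid open it points up, its outer face away from the robot.
- vent_seat (a point): Centre of the upward-facing top of the vent's flange, 75 mm above the bench, where the filter's underside comes to lie. Its axes are the drying box's. The flange is 68 mm across and 5 mm thick; a tapered centring ring 38 mm across at its foot, 29 mm at its top, stands 7 mm up in its middle.
- clamp_rear (a joint): Rear half of the steel clamp ring, the one on the box's +x side: turn about the upright hinge beside the vent, 0 = closed round the flanges, up to 1.2 = open (swung out to +x). Stays where it is left; about 1 to 2 N at its finger grip moves it.
- clamp_front (a joint): Front half of the clamp ring, on the box's -x side, mirror image of the rear half: 0 = closed round the flanges, up to 1.2 = open (swung out to -x). Same hinge axis, same stiffness.
- rear_hinge (a point): Point on the common upright hinge axis of both ring halves, 75 mm above the bench: 50 mm from the vent's centre along the box's +y. The ring is 82 mm across outside and 20 mm high (65 to 85 mm above the bench); the upper lip of its groove overhangs the flanges, so the filter goes on before either half is closed.
- rear_grip (a point): Point on the axis of the rear half's upright finger grip, a dark steel post 12 mm across whose top is 113 mm above the bench; this point is 101 mm above the bench. The grip lies 86 mm from the hinge axis; with the half closed it is 52 mm from the vent's centre, 47 mm to +x and 22 mm to -y of it.
- front_grip (a point): The same on the front half: 12 mm post, top 113 mm above the bench; with the half closed 47 mm to -x and 22 mm to -y of the vent's centre.
- latch (a joint): Latch lever, pivoted on the free end of the rear half (and carried round by it): 0 = home, its hook behind the keeper pin of the front half; it opens to 1.7. Turns about an upright axis, from above clockwise to close. Stays where it is left; about 1 to 2 N at its grip moves it. It catches the pin only if both halves are fully closed.
- latch_pivot (a point): Point on the lever's upright pivot axis, 75 mm above the bench; with the rear half closed it lies 17 mm to +x and 51 mm to -y of the vent's centre.
- latch_grip (a point): Point on the axis of the upright finger grip at the lever's end: 12 mm post, top 113 mm above the bench, this point 101 mm above the bench, 91 mm from the pivot axis. The lever's flat bar lies 86 to 93 mm above the bench. Home, this grip is 73 mm to -x and 65 mm to -y of the vent's centre.
- vent_filter: Vent filter standing upright on the bench, a squat mushroom 56 mm tall. Origin: centre of its underside, z up. Steel flange 68 mm across and 5 mm thick at the bottom with a recess 43 mm across for the centring ring, neck 40 mm across from 8 to 25 mm, black ribbed head 52 mm across from 25 to 56 mm (take it there). 0.13 to 0.21 kg.
- knob1: Freshly sprayed cream cabinet knob screwed on a holding block of pale wood. Block 40 x 40 x 20 mm, knob 31 mm across, top 46 mm above the block's underside. Origin: centre of the block's underside, z up, x and y along the block's sides. 0.07 kg. Two to four of these four are present; all are alike.
- knob2: Freshly sprayed cream cabinet knob screwed on a holding block of pale wood. Block 40 x 40 x 20 mm, knob 31 mm across, top 46 mm above the block's underside. Origin: centre of the block's underside, z up, x and y along the block's sides. 0.07 kg. Two to four of these four are present; all are alike.
- knob3: Freshly sprayed cream cabinet knob screwed on a holding block of pale wood. Block 40 x 40 x 20 mm, knob 31 mm across, top 46 mm above the block's underside. Origin: centre of the block's underside, z up, x and y along the block's sides. 0.07 kg. Two to four of these four are present; all are alike.
- knob4: Freshly sprayed cream cabinet knob screwed on a holding block of pale wood. Block 40 x 40 x 20 mm, knob 31 mm across, top 46 mm above the block's underside. Origin: centre of the block's underside, z up, x and y along the block's sides. 0.07 kg. Two to four of these four are present; all are alike.
- spray_bottle: White spray bottle with blue trigger head, 80 mm across, 218 mm tall; origin at the centre of its underside. A bystander.
- tape_roll: Red roll of masking tape lying flat, 110 mm across, 48 mm tall; origin at the centre of its underside. A bystander.
- sander: Black and grey palm sander, about 160 x 70 x 92 mm; origin at the centre of its underside. A bystander.
There are look-alikes about, which are no part of the job. Leave any green or yellow look-alike of the knob1 alone. What is shaped like the knob2 but red is not meant.

How it is judged:
On the way, in this order (a step that is already met when the one before it is completed fails the run):
1. the filter sits on the vent's flange (horizontal distance between vent_filter and vent_seat below 0.004 m and z of vent_filter in the frame of vent_seat between -0.003 and 0.003 m and angle between vent_filter's own z axis and vertical below 0.06 rad), for 0.2 s.
2. both halves of the clamp ring are closed round the seated filter's flange (all of step 1 and value of joint each of clamp_rear, clamp_front below 0.05 rad), for 0.2 s.
3. the latch lever is home on the closed ring (value of joint each of clamp_rear, clamp_front below 0.05 rad and value of joint latch below 0.1 rad), for 0.2 s.
At the end, for the whole second after the job is handed in: Every knob present stands upright (0.15 rad) and still on the floor in the box; lid shut to 0.05 rad; filter upright on the vent's flange, within 4 mm of its centre and 3 mm of its height; both ring halves closed to 0.05 rad, latch lever to 0.1 rad (all of step 1 and all of step 3 and x of knob1 in the frame of drybox between -0.09 and 0.09 m and y of knob1 in the frame of drybox between -0.11 and 0.11 m and z of knob1 in the frame of drybox between 0.002 and 0.014 m and angle between each of knob1, knob2, knob3, knob4's own z axis and vertical below 0.15 rad and linear speed of each of knob1, knob2, knob3, knob4 below 0.02 m/s and x of knob2 in the frame of drybox between -0.09 and 0.09 m and y of knob2 in the frame of drybox between -0.11 and 0.11 m and z of knob2 in the frame of drybox between 0.002 and 0.014 m and x of knob3 in the frame of drybox between -0.09 and 0.09 m and y of knob3 in the frame of drybox between -0.11 and 0.11 m and z of knob3 in the frame of drybox between 0.002 and 0.014 m and x of knob4 in the frame of drybox between -0.09 and 0.09 m and y of knob4 in the frame of drybox between -0.11 and 0.11 m and z of knob4 in the frame of drybox between 0.002 and 0.014 m and value of joint lid below 0.05 rad); the robot touches nothing.
It fails at once if the spray bottle is moved more than 4 cm (distance of spray_bottle from where it was at the start of the episode above 0.04 m).
It fails at once if the tape roll is moved more than 4 cm (distance of tape_roll from where it was at the start of the episode above 0.04 m).
It fails at once if the sander is moved more than 4 cm (distance of sander from where it was at the start of the episode above 0.04 m).
Of knob1, knob2, knob3, knob4 only 2 to 4 are there at a start; the rules pass over those that are not, and their reading is None.
At some moment in a run one of knob1, knob2, knob3, knob4 may be knocked a few centimetres aside while the robot is not near it.
Once in a run the grip may slacken for a moment while it holds something.
It also fails if it takes over 210 s, if anything falls off the work surface, if the arm or the gripper's body presses on something with over 40 N, if the wrist force passes 120 N, or if a joint passes its speed limit or range.

## Working session

There is one attempt and no reset: what is moved stays moved. The work goes in short steps, Python scripts to look and compute and a shell command to move; the robot and the scene stay as the last step left them, time stands still between calls to the robot, and variables do not carry over. Pictures are saved under pics/ and viewed, about 12 in all and at most 16, crops included, and the job is handed in when it is done.

```bash
mkdir -p pics; cat > h.py <<'E'
import numpy as np, cv2
from scipy.spatial.transform import Rotation as R
from workcell import bot, eyes
def grab(name,fn=None):
    p=eyes.camera_params(name); im=eyes.grab_frame(name)
    if fn: cv2.imwrite('pics/'+fn,im)
    return im,p
def rot(p):
    a=np.array(p['attitude'],float)
    if a.shape==(3,3): return a
    return R.from_euler('xyz',a).as_matrix() if a.size==3 else R.from_quat(a).as_matrix()
def ray(p,u,v):
    d=np.array([(u-p['cx'])/p['fx'],-(v-p['cy'])/p['fy'],-1.0])
    return np.array(p['origin']),rot(p)@d
def onz(p,u,v,z):
    o,d=ray(p,u,v); return o+d*(z-o[2])/d[2]
def proj(p,X):
    c=rot(p).T@(np.array(X)-np.array(p['origin'])); return np.array([p['cx']-p['fx']*c[0]/c[2],p['cy']+p['fy']*c[1]/c[2]])
E
python3 - <<'E'
from h import *
s=bot.observe();print(s)
for n in('scene','side','wrist'):
    im,p=grab(n,n+'1.png');print(n,p)
E
```

```text
{'clock': 0.0, 'qpos': array([-1.36619014,  0.52204782, -0.03632865,  1.59996199,  0.0211892 ,
        1.02109937, -0.11280286]), 'qd': array([ 0.00113805, -0.00183614,  0.00166265, -0.00140122, -0.00042161,
       -0.00019427,  0.00073409]), 'joint_efforts': array([-1.16666477e-03, -9.27116346e+01,  1.97913520e+00, -3.69923508e+01,
        1.77077658e-02,  8.31539801e-03,  2.91839137e-05]), 'position': array([0.16954411, 0.60123319, 0.23072113]), 'tool_rot': array([-3.14046283e+00,  6.98734507e-05,  2.86676827e+00]), 'force': array([ 0.94990316, -0.54752298, -0.06199671]), 'moment': array([ 0.07322888, -0.0375511 , -0.033686  ]), 'grip_width': 0.08512818240797945}
scene {'fx': 477.22442345782974, 'fy': 477.22442345782974, 'cx': 259.8458992572326, 'cy': 184.24506045070322, 'origin': array([ 1.34459724, -0.48462764,  0.86485325]), 'attitude': array([ 0.92545459, -0.02192332,  1.05669901])}
side {'fx': 437.50474470035806, 'fy': 437.50474470035806, 'cx': 253.19651136466968, 'cy': 186.61285232169925, 'origin': array([-0.16300741, -0.8601335 ,  0.82000698]), 'attitude': array([ 0.99242931, -0.01501744, -0.60151611])}
wrist {'fx': 286.9301648280373, 'fy': 286.9301648280373, 'cx': 247.80742196878316, 'cy': 189.86641192645607, 'origin': array([0.10520574, 0.62078683, 0.37432367]), 'attitude': array([-0.26730413,  0.00142469,  1.29685165])}
```

View pics/scene1.png

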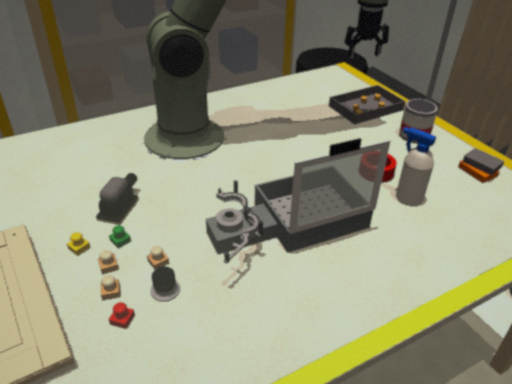

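View pics/side1.png

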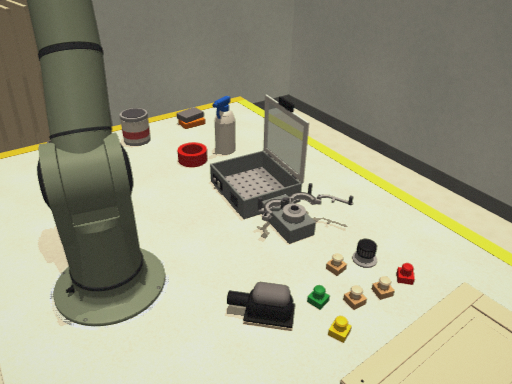

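Scene: three cream knobs at about (107,261), (157,257) and (109,288), filter at (164,283), vent at (235,220). Yellow, green and red decoys are nearby. Next I'll enlarge the clamp area.

```bash
python3 - <<'E'
import cv2,numpy as np
a=cv2.imread('pics/scene1.png')[170:300,190:400];b=cv2.imread('pics/side1.png')[150:260,195:375]
a=cv2.resize(a,(800,495),interpolation=cv2.INTER_CUBIC);b=cv2.resize(b,(800,489),interpolation=cv2.INTER_CUBIC)
cv2.imwrite('pics/c1.png',cv2.resize(np.vstack([a,b]),(480,590)) if 0 else a);cv2.imwrite('pics/c2.png',b)
E
```

```text
(no output)
```

View pics/c1.png

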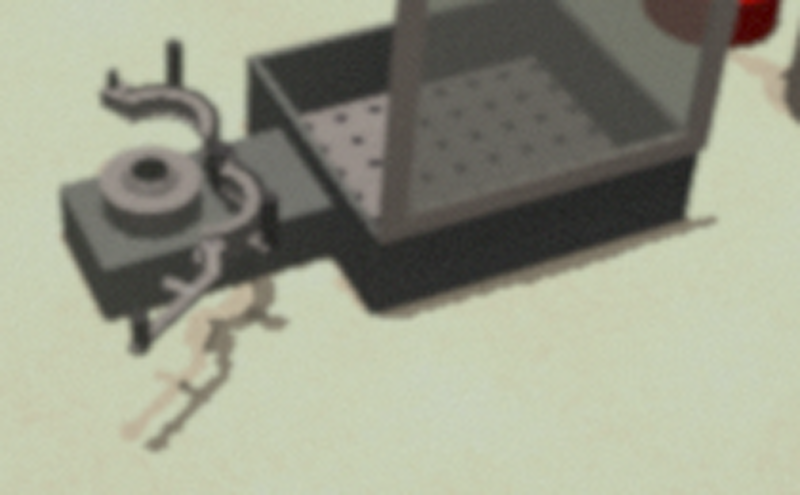

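View pics/c2.png

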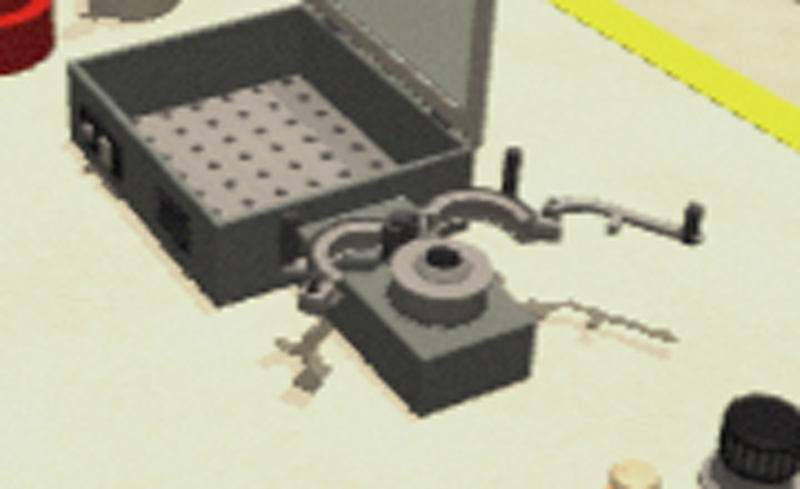

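Both ring halves are open. Front grip post is at c1 (174,60), rear grip at (268,215), latch grip at (140,335), hinge at (215,165). Now I'll compute coarse positions.

```bash
python3 - <<'E'
from h import *
from scipy.optimize import least_squares
im={n:cv2.imread(f'pics/{n}1.png') for n in('scene','side')};P={n:eyes.camera_params(n) for n in im}
S=lambda x,y:(195+x*180/800,150+y*110/489); C=lambda x,y:(190+x*210/800,170+y*130/495)
# box corners in side view
loc=[(-105,-125),(-105,125),(105,125),(105,-125)]
pts=np.array([onz(P['side'],*S(*c),.07)[:2] for c in[(219,222),(70,65),(305,8),(470,150)]])
pts2=np.array([onz(P['scene'],*C(*c),.07)[:2] for c in[(249,60),(380,238)]]) # scene: front-right, rear-right
print(pts,pts2)
def f(q,which=0):
    c,s=np.cos(q[2]),np.sin(q[2]);M=np.array([[c,-s],[s,c]])
    g=(M@np.array(loc).T/1000).T+q[:2]
    return np.r_[(g-pts).ravel(),(g[[0,3]]-pts2).ravel()]
r=least_squares(f,[pts[:,0].mean(),pts[:,1].mean(),0]);q=r.x
print('box',q,np.abs(r.fun).max())
c,s=np.cos(q[2]),np.sin(q[2]);M=np.array([[c,-s],[s,c]])
print('vent pred',q[:2]+M@[0,-.24])
print('vent',onz(P['side'],*S(442,262),.075),onz(P['scene'],*C(150,178),.075))
print('posts top z .113: rear',onz(P['side'],*S(512,150),.113),onz(P['scene'],*C(268,197),.113),
 'latch',onz(P['side'],*S(693,206),.113),onz(P['scene'],*C(140,315),.113),'front',onz(P['scene'],*C(174,43),.113))
for n in P:
    hsv=cv2.cvtColor(im[n],cv2.COLOR_BGR2HSV)
    m=cv2.inRange(hsv,(8,40,110),(22,170,255))
    k,l,st,ce=cv2.connectedComponentsWithStats(m)
    print(n)
    for i in range(1,k):
        if 40<st[i][4]<700: print(ce[i],st[i],onz(P[n],*ce[i],.023))
print('filter base',onz(P['scene'],165,290,.0),onz(P['side'],365,259,0),'top',onz(P['scene'],163.5,271,.056),onz(P['side'],367,244,.056))
E
```

```text
[[0.43278196 0.03521838]
 [0.4531484  0.2718359 ]
 [0.656507   0.24807827]
 [0.63248718 0.01189632]] [[0.43393643 0.03548378]
 [0.6387433  0.0180704 ]]
box [ 0.54522342  0.14490895 -0.09508825] 0.011296767683096676
vent pred [ 0.52243662 -0.09400686]
vent [ 0.52522667 -0.0883602   0.075     ] [ 0.52210548 -0.08839659  0.075     ]
posts top z .113: rear [ 0.61068094 -0.05363203  0.113     ] [ 0.61227571 -0.05074179  0.113     ] latch [ 0.66513909 -0.16909465  0.113     ] [ 0.66674348 -0.16636033  0.113     ] front [ 0.44194442 -0.0291335   0.113     ]
scene
[419.19693095 160.54475703] [405 149  28  21 391] [0.50718234 0.59201949 0.023     ]
[392.18604651 190.8255814 ] [383 185  16  16  86] [0.58716239 0.40668031 0.023     ]
[340.27835052 237.73195876] [309 228  62  21  97] [0.67491422 0.15197349 0.023     ]
[ 45.22712934 328.12933754] [  8 236  65 148 634] [ 0.60378256 -0.55551213  0.023     ]
[246.89473684 256.03508772] [230 243  31  35 228] [ 0.61894537 -0.08996217  0.023     ]
[156.84656085 256.80952381] [147 247  22  19 189] [ 0.51801627 -0.28351553  0.023     ]
[107.19354839 261.
[... 743 characters left out ...]
   ]
[ 57.14356436 254.86633663] [ 42 227  27  43 202] [-0.08777623  0.1512069   0.023     ]
[336.40601504 263.42857143] [326 255  21  16 133] [ 0.51189508 -0.28582357  0.023     ]
[383.39072848 287.42384106] [372 278  23  17 151] [ 0.54942819 -0.41355566  0.023     ]
[355.69934641 296.73856209] [344 288  23  17 153] [ 0.46978538 -0.39711965  0.023     ]
[448.82758621 332.77742947] [377 294 135  90 319] [ 0.56569865 -0.58807265  0.023     ]
[235.04285714 310.40714286] [226 305  20  14 140] [ 0.20475313 -0.27093962  0.023     ]
filter base [ 0.60548661 -0.29770951  0.        ] [ 0.60950222 -0.29998138  0.        ] top [ 0.59964396 -0.29334343  0.056     ] [ 0.60490032 -0.29987061  0.056     ]
```

```bash
python3 -m jog '[{"delta_pos":[0,0,100],"spin":0,"claw":0},{"delta_pos":[0,0,100],"spin":0,"claw":0},{"delta_pos":[330,-400,100],"spin":-0.8,"claw":0},{"delta_pos":[330,-400,100],"spin":-0.8,"claw":0},{"delta_pos":[330,-400,100],"spin":-0.8,"claw":0},{"delta_pos":[330,-400,100],"spin":-0.8,"claw":0},{"delta_pos":[330,-400,100],"spin":-0.8,"claw":0},{"delta_pos":[330,-400,100],"spin":-0.8,"claw":0}]'
python3 -m jog '[{"delta_pos":[0,0,0],"spin":0,"claw":0}]'
```

```text
clock: 0.95
position: [0.3613, 0.3681, 0.3309]
tool_rot: [-3.141, -0.0, 2.061]
force: [0.9, 0.2, 0.4]
grip_width: 0.0853
clock: 1.05
position: [0.3652, 0.363, 0.3314]
tool_rot: [3.141, 0.001, 2.051]
force: [-1.1, 1.3, -0.2]
grip_width: 0.0856
```

```bash
T='x'; python3 -m jog '[{"delta_pos":[190,-300,0],"spin":-0.6,"claw":0},{"delta_pos":[190,-300,0],"spin":-0.6,"claw":0},{"delta_pos":[190,-300,0],"spin":-0.6,"claw":0},{"delta_pos":[190,-300,0],"spin":-0.6,"claw":0},{"delta_pos":[190,-300,0],"spin":-0.6,"claw":0},{"delta_pos":[190,-300,0],"spin":-0.6,"claw":0},{"delta_pos":[190,-300,0],"spin":-0.6,"claw":0},{"delta_pos":[190,-300,0],"spin":-0.6,"claw":0}]'
python3 -m jog '[{"delta_pos":[0,-400,0],"spin":-0.3,"claw":0},{"delta_pos":[0,-400,0],"spin":-0.3,"claw":0},{"delta_pos":[0,-400,0],"spin":-0.3,"claw":0},{"delta_pos":[0,-400,0],"spin":-0.3,"claw":0},{"delta_pos":[0,-400,0],"spin":-0.3,"claw":0},{"delta_pos":[0,-400,0],"spin":-0.3,"claw":0},{"delta_pos":[0,-400,0],"spin":-0.3,"claw":0},{"delta_pos":[0,-400,0],"spin":-0.3,"claw":0}]'
python3 -m jog '[{"delta_pos":[0,0,0],"spin":0,"claw":0},{"delta_pos":[0,0,0],"spin":0,"claw":0}]'
python3 - <<'E'
from h import *
im,p=grab('wrist','w1.png');print(p,bot.observe()['position'])
E
```

```text
clock: 1.85
position: [0.5569, 0.0577, 0.3313]
tool_rot: [3.141, 0.003, 1.446]
force: [-1.2, -0.2, -0.1]
grip_width: 0.0854
clock: 2.65
position: [0.5568, -0.3384, 0.3311]
tool_rot: [3.141, 0.003, 1.147]
force: [0.4, 0.7, 0.9]
grip_width: 0.0858
clock: 2.85
position: [0.5563, -0.3394, 0.3304]
tool_rot: [-3.141, 0.003, 1.144]
force: [-0.5, -0.6, -0.5]
grip_width: 0.0854
{'fx': 286.9301648280373, 'fy': 286.9301648280373, 'cx': 247.80742196878316, 'cy': 189.86641192645607, 'origin': array([ 0.58412176, -0.27688994,  0.47371366]), 'attitude': array([-0.2711464 ,  0.00063531, -0.42541685])} [ 0.55688962 -0.33792101  0.33058667]
```

View pics/w1.png

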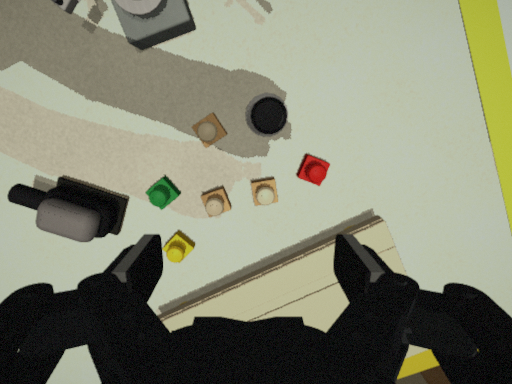

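Wrist picture 1 shows the filter at (268,116) and cream knobs at (209,130), (215,203) and (264,192). I'll measure these precisely.

```bash
cat >> h.py <<'E'
def knobs(im,p,draw=None,z=.02,guess=None):
    hsv=cv2.cvtColor(im,cv2.COLOR_BGR2HSV); out=[]
    for g in guess:
        u,v=proj(p,[g[0],g[1],z+.01]); 
        sc=p['fx']/abs((p['origin'][2]-z)); r=int(.045*sc)
        u0,v0=max(int(u)-r,0),max(int(v)-r,0)
        c=hsv[v0:int(v)+r,u0:int(u)+r]
        m=((c[...,0]>5)&(c[...,0]<24)&(c[...,1]>75)&(c[...,2]>60)).astype(np.uint8)
        m=cv2.morphologyEx(m,cv2.MORPH_OPEN,np.ones((2,2)))
        k,l,st,ce=cv2.connectedComponentsWithStats(m)
        if k<2: out.append(None);continue
        i=1+np.argmin(np.linalg.norm(ce[1:]-[r,r],axis=1)-st[1:,4]*.05)
        ys,xs=np.nonzero(l==i); 
        W=np.array([onz(p,x+u0,y+v0,z)[:2] for x,y in zip(xs,ys)]).astype(np.float32)
        rc=cv2.minAreaRect(W*1000); out.append((np.round(rc[0],1),np.round(rc[1],1),round(rc[2],1),st[i,4]))
    return out
E
python3 - <<'E'
from h import *
im=cv2.imread('pics/w1.png');p=eyes.camera_params('wrist')
for k in knobs(im,p,guess=[(.513,-.285),(.552,-.411),(.473,-.395)]):print(k)
for uv in[(209,130),(215,203),(264,192)]: print(np.round(onz(p,*uv,.04),4))
g=cv2.cvtColor(im,cv2.COLOR_BGR2GRAY)[80:150,230:305]
m=(g<35).astype(np.uint8);k,l,st,ce=cv2.connectedComponentsWithStats(m);i=1+np.argmax(st[1:,4]);
c=cv2.findContours((l==i).astype(np.uint8),0,1)[0][0];e=cv2.fitEllipse(c);print(e,st[i]);
u,v=e[0][0]+230,e[0][1]+80;print(onz(p,u,v,.056),onz(p,u,v,.05))
cv2.imwrite('pics/w1c.png',cv2.resize(im[80:230,180:340],None,fx=4,fy=4,interpolation=2))
E
```

```text
(array([ 518.1, -279.2]), array([41.1, 40. ]), 8.3, np.int32(430))
(array([ 557.1, -405.1]), array([42.8, 39.7]), 74.8, np.int32(369))
(array([ 477. , -388.3]), array([43., 42.]), 85.9, np.int32(380))
[ 0.5203 -0.2774  0.04  ]
[ 0.4785 -0.3834  0.04  ]
[ 0.5567 -0.3987  0.04  ]
((38.3749885559082, 35.294158935546875), (34.31048583984375, 35.508235931396484), 12.416644096374512) [ 21  18  36  36 986]
[ 0.6080341  -0.29345966  0.056     ] [ 0.60837132 -0.29371842  0.05      ]
```

View pics/w1c.png

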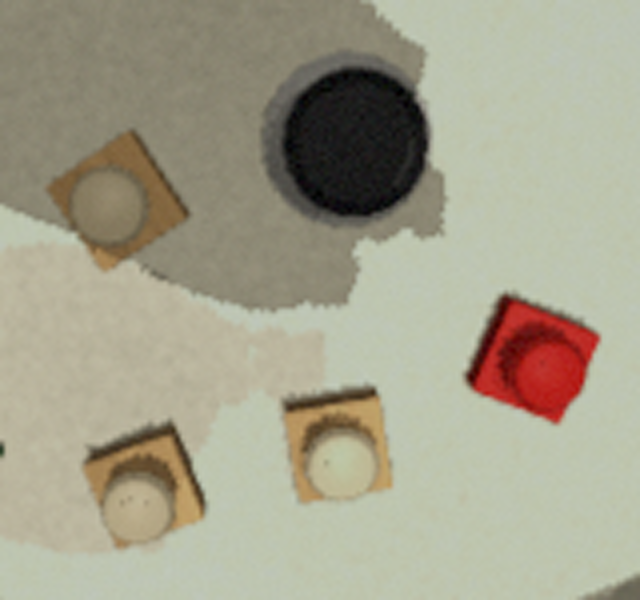

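```bash
python3 -m jog '[{"delta_pos":[51,45,-100],"spin":-1.2,"claw":0.1},{"delta_pos":[51,45,-100],"spin":-1.2,"claw":0.1},{"delta_pos":[51,45,-100],"spin":-1.2,"claw":0.1},{"delta_pos":[51,45,-100],"spin":-1.2,"claw":0.1},{"delta_pos":[51,45,-180],"spin":-1.2,"claw":0.1},{"delta_pos":[51,45,-180],"spin":-1.2,"claw":0.1},{"delta_pos":[51,45,-180],"spin":-1.2,"claw":0.1},{"delta_pos":[51,45,-180],"spin":-1.2,"claw":0.1}]' 40
python3 -m jog '[{"delta_pos":[0,0,0],"spin":0,"claw":0.1},{"delta_pos":[0,0,0],"spin":0,"claw":0.1}]'
python3 - <<'E'
from h import *
s=bot.observe();print(s['qpos'],s['position'],s['tool_rot'])
im,p=grab('wrist','w2.png')
g=cv2.cvtColor(im,cv2.COLOR_BGR2GRAY);uv=proj(p,[.608,-.294,.056]);print(uv)
x,y=map(int,uv);print(g[y-60:y+61:10,x-80:x+81:10])
E
```

```text
clock: 3.7
position: [0.6082, -0.2904, 0.1496]
tool_rot: [-3.14, 0.004, -0.057]
force: [0.2, 0.1, 0.3]
grip_width: 0.0766
clock: 3.9
position: [0.6088, -0.2885, 0.1495]
tool_rot: [-3.139, 0.004, -0.051]
force: [0.4, -0.3, 0.9]
grip_width: 0.0766
[-0.10270039  0.84649144  0.80341463  1.5544972  -0.67507031  1.04087948
 -0.73495162] [ 0.60884724 -0.28849099  0.14946515] [-3.13944787  0.0039232  -0.05071265]
[255.78772874 192.00189593]
[[141 142 139 141 145 139 143 146 203 203 202 203 204 202 202 201 203]
 [140 142 142 141 150 144 146 140 147 201 201 200 199 204 204 202 203]
 [142 142 141 143 145 139 135 117 119 175 158 202 203 203 203 203 203]
 [139 145 141 138 146 143 112  37  14  14 109 140 141 203 204 202 203]
 [138 139 143 144 146 108  11  26  25  29  16 102 142 203 203 203 202]
 [141 139 139 139 143 105  16  23  23  20  22  15 143 202 204 203 202]
 [139 141 139 142 137 114  20  15  11  10   6  11 203 203 203 203 203]
 [139 142 106 114 111 114  16  16  19  19   8 180 193 196 191 203 203]
 [143 136 118 114 111 114 115   3  10  18   2 196 193 189 194 202 202]
 [142 141 115 114 118 113 170 190 193 195 191 194 191 198 192 203 203]
 [138 142 114 115 190 192 188 194 194 195 195 192 191 198 191 162  65]
 [136 111 110 190 189 195 156  73  63 195 193 191 192 192 193  36  15]
 [114 169 188 193 194  80 146 155 152 192 191 194 186 187 187  20  21]]
```

```bash
cat >> h.py <<'E'
def head(im,p,z,uv,thr=45,rr=60):
    g=cv2.cvtColor(im,cv2.COLOR_BGR2GRAY);x,y=map(int,uv);x0,y0=max(x-rr,0),max(y-rr,0);c=g[y0:y+rr,x0:x+rr]
    m=cv2.morphologyEx((c<thr).astype(np.uint8),cv2.MORPH_OPEN,np.ones((5,5)))
    k,l,st,ce=cv2.connectedComponentsWithStats(m);i=1+np.argmax(st[1:,4])
    cn=max(cv2.findContours((l==i).astype(np.uint8),0,1)[0],key=len)
    W=np.array([onz(p,a+x0,b+y0,z)[:2] for a,b in cn[:,0]])*1000
    e=cv2.fitEllipse(W.astype(np.float32));return np.round(e[0],1),np.round(e[1],1),st[i]
E
python3 - <<'E'
from h import *
im=cv2.imread('pics/w2.png');p=eyes.camera_params('wrist')
print(head(im,p,.056,proj(p,[.608,-.294,.056])),bot.observe()['position'])
E
```

```text
(array([ 610.2, -296. ]), array([49.2, 52.8]), array([  34,   27,   58,   61, 2764], dtype=int32)) [ 0.60871808 -0.28902326  0.14965765]
```

```bash
python3 -m jog '[{"delta_pos":[1,-6,-40],"spin":0,"claw":0.1},{"delta_pos":[1,-6,-80],"spin":0,"claw":0.1},{"delta_pos":[1,-6,-122],"spin":0,"claw":0.1},{"delta_pos":[1,-6,-122],"spin":0,"claw":0.1},{"delta_pos":[1,-6,-122],"spin":0,"claw":0.1},{"delta_pos":[1,-6,-122],"spin":0,"claw":0.6},{"delta_pos":[1,-6,-122],"spin":0,"claw":0.6},{"delta_pos":[1,-6,-122],"spin":0,"claw":0.6}]' 60
python3 -m jog '[{"delta_pos":[0,0,0],"spin":0,"claw":0.6},{"delta_pos":[0,0,0],"spin":0,"claw":0.6},{"delta_pos":[0,0,0],"spin":0,"claw":0.6},{"delta_pos":[0,0,0],"spin":0,"claw":0.6}]'
```

```text
clock: 4.75
position: [0.6108, -0.2955, 0.0304]
tool_rot: [-3.14, 0.001, -0.051]
force: [-3.2, 2.2, 14.4]
grip_width: 0.0503
clock: 5.15
position: [0.6109, -0.2954, 0.0305]
tool_rot: [-3.14, 0.0, -0.05]
force: [-0.5, -0.3, -0.6]
grip_width: 0.0504
```

```bash
python3 -m jog '[{"delta_pos":[0,0,50],"spin":0,"claw":0.6},{"delta_pos":[0,0,100],"spin":0,"claw":0.6},{"delta_pos":[0,0,150],"spin":0,"claw":0.6},{"delta_pos":[-60,85,170],"spin":-0.05,"claw":0.6},{"delta_pos":[-60,85,170],"spin":-0.05,"claw":0.6},{"delta_pos":[-60,85,170],"spin":-0.05,"claw":0.6},{"delta_pos":[-60,85,170],"spin":-0.05,"claw":0.6},{"delta_pos":[-60,85,170],"spin":-0.05,"claw":0.6}]'
python3 - <<'E'
from h import *
im,p=grab('wrist','w3.png');print(bot.observe()['position'],bot.observe()['grip_width'],p)
print(proj(p,[.5235,-.0885,.075]))
E
```

```text
clock: 5.95
position: [0.5513, -0.211, 0.2005]
tool_rot: [-3.141, 0.0, -0.1]
force: [-0.2, -0.1, -1.2]
grip_width: 0.0502
[ 0.55122108 -0.21137654  0.20033782] 0.05023828304984545 {'fx': 286.9301648280373, 'fy': 286.9301648280373, 'cx': 247.80742196878316, 'cy': 189.86641192645607, 'origin': array([ 0.61784404, -0.21652469,  0.3440661 ]), 'attitude': array([-2.68008976e-01,  4.58457264e-04, -1.67019932e+00])}
[130.23141518 221.29016265]
```

View pics/w3.png

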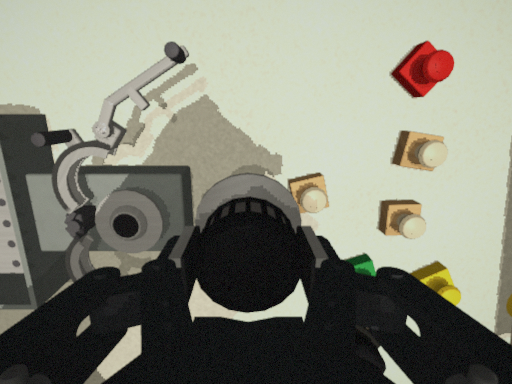

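Vent flange is centred at about (130,222), matching the prediction of (130.2,221.3). The filter is held, with its flange arc apex at (248,174).

```bash
python3 - <<'E'
from h import *
im=cv2.imread('pics/w3.png');p=eyes.camera_params('wrist');t=bot.observe()['position']
ax=np.array([np.cos(-.1),np.sin(-.1)])
g=cv2.cvtColor(im,cv2.COLOR_BGR2GRAY);print(g[165:200,240:256:5].T)
for v in (173,174,175): print(onz(p,248,v,.1745)[:2]-.034*ax-t[:2])
for uv in((94,222),(166,222),(130,188),(130,255)):print(onz(p,*uv,.075))
E
```

```text
[[151 151 131 118 121 126 123 124 105  87 117 130 128 130 131 128 131 128
  130 129 127 127 129 128 130 129 129 127 128 113 100 100  79  36   6]
 [139 124 125 124 124 125 127 113  88  96 125 131 132 132 129 127 129 126
  131 127 127 131 126 130 127 128 130 127 118 103 101  92  56  13  20]
 [134 122 122 123 122 128 130 122  93 102 126 132 131 128 126 126 127 130
  129 129 131 118 108 111 107 101  98 101 102 101  99  61  23  16  23]
 [124 125 123 124 122 123 123 123 105  90 117 127 126 127 127 128 129 129
  127 127 127 113  99  98  99 100  99  99 100  99  99 100  65  22  17]]
[-0.00313252  0.00131414]
[-0.00374484  0.00137551]
[-0.00435833  0.00143699]
[ 0.52637074 -0.05273396  0.075     ]
[ 0.51916338 -0.12457718  0.075     ]
[ 0.55750238 -0.09600617  0.075     ]
[ 0.48674399 -0.0810345   0.075     ]
```

```bash
python3 -m jog '[{"delta_pos":[-26,123,0],"spin":0,"claw":0.6},{"delta_pos":[-26,123,0],"spin":0,"claw":0.6},{"delta_pos":[-26,123,0],"spin":0,"claw":0.6},{"delta_pos":[-26,123,-40],"spin":0,"claw":0.6},{"delta_pos":[-26,123,-75],"spin":0,"claw":0.6},{"delta_pos":[-26,123,-75],"spin":0,"claw":0.6},{"delta_pos":[-26,123,-75],"spin":0,"claw":0.6}]'
python3 -m jog '[{"delta_pos":[0,0,-7],"spin":0,"claw":0.6},{"delta_pos":[0,0,-14],"spin":0,"claw":0.6},{"delta_pos":[0,0,-19],"spin":0,"claw":0.6},{"delta_pos":[0,0,-19],"spin":0,"claw":0.6},{"delta_pos":[0,0,-19],"spin":0,"claw":0.6}]'
```

```text
clock: 6.7
position: [0.5254, -0.0899, 0.1258]
tool_rot: [3.141, 0.001, -0.103]
force: [0.2, -0.8, -0.4]
grip_width: 0.0504
clock: 7.2
position: [0.5255, -0.09, 0.107]
tool_rot: [3.141, 0.001, -0.103]
force: [0.0, -1.0, -1.0]
grip_width: 0.0506
```

```bash
python3 -m jog '[{"delta_pos":[0,0,-3],"spin":0,"claw":0.6},{"delta_pos":[0,0,-3],"spin":0,"claw":0.6},{"delta_pos":[0,0,-3],"spin":0,"claw":0.6}]'
python3 -m jog '[{"delta_pos":[0,0,0],"spin":0,"claw":0.15},{"delta_pos":[0,0,0],"spin":0,"claw":0.15},{"delta_pos":[0,0,0],"spin":0,"claw":0.15},{"delta_pos":[0,0,40],"spin":0,"claw":0.15},{"delta_pos":[0,0,80],"spin":0,"claw":0.15},{"delta_pos":[0,-60,120],"spin":0,"claw":0.15},{"delta_pos":[0,-60,120],"spin":0,"claw":0.15},{"delta_pos":[0,-60,120],"spin":0,"claw":0.15}]'
python3 - <<'E'
from h import *
im,p=grab('wrist','w4.png');print(bot.observe()['position'])
print(proj(p,[.5235,-.0885,.131]),head(im,p,.131,proj(p,[.5235,-.0885,.131])))
E
```

```text
clock: 7.5
position: [0.5258, -0.0901, 0.1053]
tool_rot: [-3.141, -0.0, -0.103]
force: [-9.1, 3.1, 30.0]
grip_width: 0.05
clock: 8.3
position: [0.526, -0.1529, 0.2271]
tool_rot: [3.141, -0.003, -0.106]
force: [-0.2, 0.2, -0.4]
grip_width: 0.0727
[ 0.52583884 -0.15096118  0.2257325 ]
[176.19699222 201.49297927] (array([526.8, -89.1]), array([51.8, 58.9]), array([  24,   28,   70,   59, 2916], dtype=int32))
```

View pics/w4.png

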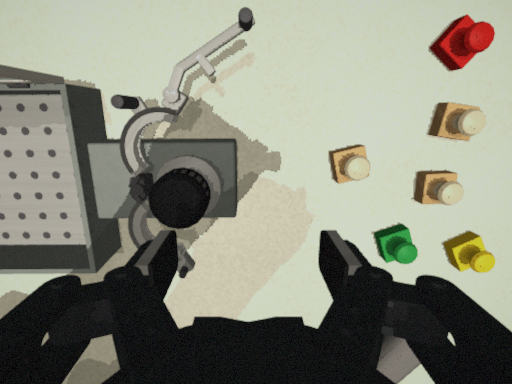

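Filter is seated: contact at z 0.1053, where 0.1055 was expected. Next is the rear half. I'll straddle its post and swing it round the hinge.

```bash
python3 - <<'E'
from h import *
p=eyes.camera_params('wrist');print(bot.observe()['qpos'])
# z .113 post tops in w4: rear (117,101), latch (247,14), front (184,270); hinge
for uv in((117,101),(247,14)):print(onz(p,*uv,.113))
E
python3 -m jog '[{"delta_pos":[85,100,0],"spin":-0.05,"claw":0.6},{"delta_pos":[85,100,0],"spin":-0.05,"claw":0.6},{"delta_pos":[85,100,0],"spin":-0.05,"claw":0.6},{"delta_pos":[85,100,-60],"spin":-0.05,"claw":0.6},{"delta_pos":[85,100,-90],"spin":-0.05,"claw":0.6},{"delta_pos":[85,100,-90],"spin":-0.05,"claw":0.6},{"delta_pos":[85,100,-90],"spin":-0.05,"claw":0.6}]'
```

```text
[-0.47922214  0.5937649   0.9688241   1.84605742 -0.57668506  1.01128733
 -0.94439307]
[ 0.61236549 -0.04652141  0.113     ]
[ 0.66645311 -0.16385472  0.113     ]
clock: 9.05
position: [0.6107, -0.0509, 0.1361]
tool_rot: [-3.142, -0.0, -0.155]
force: [-0.3, -0.2, 1.0]
grip_width: 0.0339
```

```bash
python3 -m jog '[{"delta_pos":[1,1,-25],"spin":0,"claw":0.6},{"delta_pos":[1,1,-41],"spin":0,"claw":0.6},{"delta_pos":[1,1,-41],"spin":0,"claw":0.7},{"delta_pos":[1,1,-41],"spin":0,"claw":0.7}]' 20
python3 -m jog '[{"delta_pos":[-2,-8,0],"spin":-0.1,"claw":0.7},{"delta_pos":[-4,-16,0],"spin":-0.19,"claw":0.7},{"delta_pos":[-7,-24,0],"spin":-0.29,"claw":0.7},{"delta_pos":[-11,-31,0],"spin":-0.39,"claw":0.7},{"delta_pos":[-16,-38,0],"spin":-0.48,"claw":0.7},{"delta_pos":[-21,-44,0],"spin":-0.58,"claw":0.7},{"delta_pos":[-21,-44,0],"spin":-0.58,"claw":0.7}]'
python3 -c "
from workcell import bot;print(bot.observe()['qpos'])"
```

```text
clock: 9.45
position: [0.612, -0.0501, 0.0962]
tool_rot: [-3.141, -0.001, -0.155]
force: [0.3, 0.1, 0.5]
grip_width: 0.026
clock: 10.15
position: [0.5911, -0.095, 0.0974]
tool_rot: [-3.141, -0.002, -0.738]
force: [0.4, -0.0, 0.9]
grip_width: 0.0256
[-0.51784023  0.89644404  0.94418287  1.81021627 -0.90484523  0.93371021
 -1.46885011]
```

```bash
python3 -m jog '[{"delta_pos":[-6,-6,0],"spin":-0.1,"claw":0.7},{"delta_pos":[-12,-11,0],"spin":-0.19,"claw":0.7},{"delta_pos":[-18,-15,0],"spin":-0.28,"claw":0.7},{"delta_pos":[-24,-19,0],"spin":-0.36,"claw":0.7},{"delta_pos":[-27,-20,0],"spin":-0.36,"claw":0.7},{"delta_pos":[-27,-20,0],"spin":-0.36,"claw":0.7}]'
python3 -m jog '[{"delta_pos":[-2,-1,0],"spin":0,"claw":0.7},{"delta_pos":[-4,-2,0],"spin":0,"claw":0.7},{"delta_pos":[-4,-2,0],"spin":0,"claw":0.7}]'
python3 -c "
from workcell import bot;print(bot.observe()['qpos'])"
```

```text
clock: 10.75
position: [0.5642, -0.1148, 0.0979]
tool_rot: [-3.141, -0.002, -1.094]
force: [-0.7, 0.2, -0.5]
grip_width: 0.0259
clock: 11.05
position: [0.5609, -0.1165, 0.0982]
tool_rot: [-3.139, -0.003, -1.092]
force: [3.8, 1.3, 0.4]
grip_width: 0.026
[-0.52819606  0.91087213  1.02118029  1.88213694 -0.97704625  0.94849469
 -1.69644366]
```

Force is rising along the tangent, so I'll push a little more.

```bash
python3 -m jog '[{"delta_pos":[-2,-1,0],"spin":0,"claw":0.7},{"delta_pos":[-4,-2,0],"spin":0,"claw":0.7},{"delta_pos":[-4,-2,0],"spin":0,"claw":0.7},{"delta_pos":[-4,-2,0],"spin":0,"claw":0.7}]'
python3 -m jog '[{"delta_pos":[-2,-1,0],"spin":0,"claw":0.7},{"delta_pos":[-3,-2,0],"spin":0,"claw":0.7},{"delta_pos":[-3,-2,0],"spin":0,"claw":0.7}]'
```

```text
clock: 11.45
position: [0.5602, -0.1167, 0.0984]
tool_rot: [-3.134, -0.004, -1.089]
force: [21.9, 7.2, -9.6]
grip_width: 0.0258
clock: 11.75
position: [0.5602, -0.1166, 0.0986]
tool_rot: [-3.129, -0.004, -1.085]
force: [20.4, 10.0, -9.5]
grip_width: 0.0256
```

```bash
python3 -m jog '[{"delta_pos":[5,3,0],"spin":0,"claw":0.6},{"delta_pos":[5,3,40],"spin":0,"claw":0.55},{"delta_pos":[5,3,80],"spin":0,"claw":0.55},{"delta_pos":[-118,88,80],"spin":0.97,"claw":0.55},{"delta_pos":[-118,88,80],"spin":0.97,"claw":0.55},{"delta_pos":[-118,88,80],"spin":0.97,"claw":0.55},{"delta_pos":[-118,88,80],"spin":0.97,"claw":0.55},{"delta_pos":[-118,88,80],"spin":0.97,"claw":0.55}]'
python3 -m jog '[{"delta_pos":[0,0,0],"spin":0.3,"claw":0.55},{"delta_pos":[0,0,0],"spin":0.3,"claw":0.55},{"delta_pos":[0,0,0],"spin":0.3,"claw":0.55}]'
python3 - <<'E'
from h import *
im,p=grab('wrist','w5.png');s=bot.observe();print(s['position'],s['tool_rot'],s['qpos'],proj(p,[.442,-.029,.113]))
E
```

```text
clock: 12.55
position: [0.4414, -0.027, 0.1788]
tool_rot: [-3.128, -0.004, -0.325]
force: [-0.0, -0.1, 0.1]
grip_width: 0.0383
clock: 12.85
position: [0.4415, -0.027, 0.1791]
tool_rot: [-3.127, -0.004, -0.022]
force: [1.0, -0.4, -0.8]
grip_width: 0.0383
[ 0.44149127 -0.02710304  0.17898995] [-3.12756673 -0.00412946 -0.02687487] [-0.79306386  0.4939765   0.98440307  2.14821478 -0.60612091  0.79855437
 -1.01699726] [253.06595368 201.19617783]
```

View pics/w5.png

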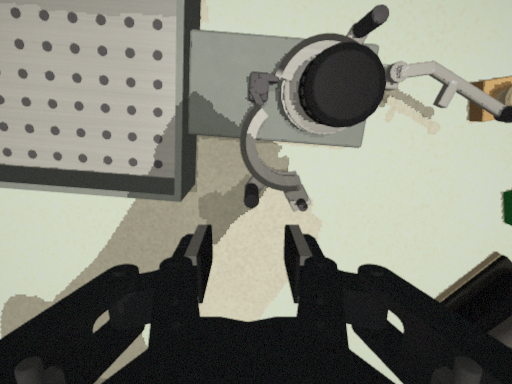

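```bash
python3 -m jog '[{"delta_pos":[0,-3,-40],"spin":-0.08,"claw":0.65},{"delta_pos":[0,-3,-65],"spin":-0.08,"claw":0.65},{"delta_pos":[0,-3,-83],"spin":-0.08,"claw":0.65},{"delta_pos":[0,-3,-83],"spin":-0.08,"claw":0.65},{"delta_pos":[0,-3,-83],"spin":-0.08,"claw":0.7}]'
python3 -m jog '[{"delta_pos":[0,-7,0],"spin":0.09,"claw":0.7},{"delta_pos":[0,-15,0],"spin":0.17,"claw":0.7},{"delta_pos":[1,-22,0],"spin":0.26,"claw":0.7},{"delta_pos":[2,-30,0],"spin":0.35,"claw":0.7},{"delta_pos":[4,-37,0],"spin":0.44,"claw":0.7},{"delta_pos":[7,-44,0],"spin":0.52,"claw":0.7},{"delta_pos":[10,-51,0],"spin":0.61,"claw":0.7},{"delta_pos":[14,-57,0],"spin":0.7,"claw":0.7}]'
python3 -m jog '[{"delta_pos":[5,-6,0],"spin":0.09,"claw":0.7},{"delta_pos":[9,-12,0],"spin":0.17,"claw":0.7},{"delta_pos":[14,-16,0],"spin":0.25,"claw":0.7},{"delta_pos":[18,-19,0],"spin":0.3,"claw":0.7},{"delta_pos":[18,-19,0],"spin":0.3,"claw":0.7}]'
```

```text
clock: 13.4
position: [0.4414, -0.0306, 0.0963]
tool_rot: [-3.128, -0.004, -0.11]
force: [-0.5, 0.8, 0.0]
grip_width: 0.0253
clock: 14.2
position: [0.4559, -0.088, 0.0975]
tool_rot: [-3.129, -0.004, 0.592]
force: [-0.3, 1.7, 0.1]
grip_width: 0.0256
clock: 14.7
position: [0.4746, -0.1076, 0.0985]
tool_rot: [-3.131, -0.005, 0.891]
force: [-0.0, -0.2, -0.2]
grip_width: 0.0257
```

```bash
python3 -m jog '[{"delta_pos":[2,-2,0],"spin":0,"claw":0.7},{"delta_pos":[4,-3,0],"spin":0,"claw":0.7},{"delta_pos":[6,-5,0],"spin":0,"claw":0.7},{"delta_pos":[6,-5,0],"spin":0,"claw":0.7}]'
python3 -m jog '[{"delta_pos":[1,-1,0],"spin":0,"claw":0.7},{"delta_pos":[3,-2,0],"spin":0,"claw":0.7},{"delta_pos":[3,-2,0],"spin":0,"claw":0.7}]'
```

```text
clock: 15.1
position: [0.4785, -0.111, 0.0983]
tool_rot: [-3.125, -0.004, 0.891]
force: [-13.6, 10.0, 10.3]
grip_width: 0.0257
clock: 15.4
position: [0.4785, -0.1111, 0.0979]
tool_rot: [-3.118, -0.003, 0.891]
force: [-17.8, 11.5, 15.8]
grip_width: 0.0255
```

```bash
python3 -m jog '[{"delta_pos":[-5,4,0],"spin":0,"claw":0.65},{"delta_pos":[-5,4,40],"spin":0,"claw":0.65},{"delta_pos":[-5,4,80],"spin":0,"claw":0.65},{"delta_pos":[-5,4,120],"spin":-0.5,"claw":0.65},{"delta_pos":[-5,-60,120],"spin":-0.8,"claw":0.65},{"delta_pos":[-5,-60,120],"spin":-0.8,"claw":0.65},{"delta_pos":[-5,-60,120],"spin":-0.8,"claw":0.65},{"delta_pos":[-5,-60,120],"spin":-0.8,"claw":0.65}]'
python3 - <<'E'
from h import *
im,p=grab('wrist','w6.png');s=bot.observe();print(s['position'],s['tool_rot'],s['qpos'])
print('piv',proj(p,[.5353,-.1409,.09]),'rear',proj(p,[.5681,-.1151,.113]),'front',proj(p,[.4745,-.1057,.113]))
E
```

```text
clock: 16.2
position: [0.4735, -0.1715, 0.2182]
tool_rot: [-3.118, -0.003, 0.132]
force: [-0.3, -0.4, -0.3]
grip_width: 0.03
[ 0.47350746 -0.17114978  0.21806414] [-3.11775905e+00 -3.03061074e-03  1.23225293e-01] [-0.39967062  0.49565063  0.89354993  1.95288147 -0.50606306  0.93784812
 -0.69607012]
piv [228.22644952 113.49905025] rear [198.73391163  67.67038138] front [179.08241136 177.92234902]
```

View pics/w6.png

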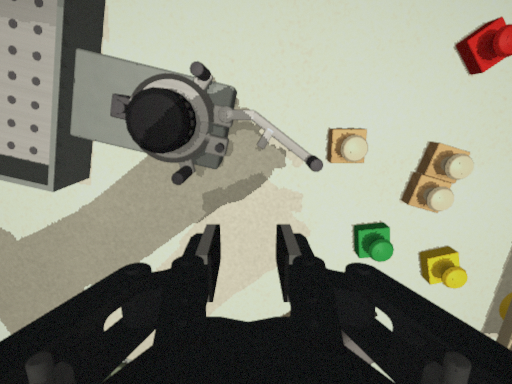

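```bash
python3 - <<'E'
from h import *
p=eyes.camera_params('wrist')
g=onz(p,317.5,162.5,.113)[:2];pv=np.array([.5353,-.1409]);d=g-pv
print(g,d,np.hypot(*d),np.degrees(np.arctan2(d[1],d[0])),'rear',onz(p,197,70,.113),'front',onz(p,179.5,176,.113))
h=np.array([.5285,-.0387])
im=cv2.imread('pics/w6.png')
for k in knobs(im,p,guess=[(.515,-.28),onz(p,440,160,.03),onz(p,425,193,.03)]):print(k)
a0=np.arctan2(d[1],d[0])%(2*np.pi)
for a in np.linspace(a0,np.radians(183),12): print(round(np.degrees(a)),np.round((pv+.091*np.array([np.cos(a),np.sin(a)])-pv-.091*np.array([np.cos(a0),np.sin(a0)]))*1000), round(a-a0,2))
E
```

```text
[ 0.50450854 -0.22479732] [-0.03079146 -0.08389732] 0.08936931008056312 -110.1538251170273 rear [ 0.56658688 -0.1143826   0.113     ] front [ 0.47688513 -0.105654    0.113     ]
(array([ 514.2, -278. ]), array([38.7, 43.3]), 7.3, np.int32(743))
(array([ 494.5, -389.8]), array([53.5, 70.8]), 80.6, np.int32(1627))
(array([ 486.7, -389.2]), array([52.2, 72.7]), 80.4, np.int32(1562))
250 [-0.  0.] 0.0
244 [-9.  4.] -0.11
238 [-17.   9.] -0.21
232 [-25.  14.] -0.32
226 [-32.  20.] -0.42
219 [-39.  28.] -0.53
213 [-45.  35.] -0.64
207 [-50.  44.] -0.74
201 [-53.  52.] -0.85
195 [-56.  62.] -0.95
189 [-59.  71.] -1.06
183 [-60.  81.] -1.17
```

```bash
python3 -m jog '[{"delta_pos":[31,-53,0],"spin":1.08,"claw":0.6},{"delta_pos":[31,-53,0],"spin":1.08,"claw":0.6},{"delta_pos":[31,-53,0],"spin":1.08,"claw":0.6},{"delta_pos":[31,-53,0],"spin":1.08,"claw":0.6},{"delta_pos":[31,-53,-30],"spin":1.08,"claw":0.6},{"delta_pos":[31,-53,-60],"spin":1.08,"claw":0.6},{"delta_pos":[31,-53,-80],"spin":1.08,"claw":0.6},{"delta_pos":[31,-53,-80],"spin":1.08,"claw":0.6}]'
python3 -m jog '[{"delta_pos":[0,0,-20],"spin":0,"claw":0.6},{"delta_pos":[0,0,-40],"spin":0,"claw":0.6},{"delta_pos":[0,0,-42],"spin":0,"claw":0.65},{"delta_pos":[0,0,-42],"spin":0,"claw":0.7}]'
```

```text
clock: 17.05
position: [0.5035, -0.2235, 0.1363]
tool_rot: [-3.115, -0.003, 1.209]
force: [0.3, -0.2, 0.6]
grip_width: 0.0341
clock: 17.45
position: [0.5038, -0.2238, 0.0952]
tool_rot: [-3.115, -0.003, 1.207]
force: [0.8, -0.2, 0.3]
grip_width: 0.0255
```

```bash
python3 -m jog '[{"delta_pos":[-9,4,0],"spin":-0.11,"claw":0.7},{"delta_pos":[-17,9,0],"spin":-0.21,"claw":0.7},{"delta_pos":[-25,14,0],"spin":-0.32,"claw":0.7},{"delta_pos":[-32,20,0],"spin":-0.42,"claw":0.7},{"delta_pos":[-39,28,0],"spin":-0.53,"claw":0.7},{"delta_pos":[-45,35,0],"spin":-0.64,"claw":0.7},{"delta_pos":[-50,44,0],"spin":-0.74,"claw":0.7},{"delta_pos":[-53,52,0],"spin":-0.85,"claw":0.7}]'
python3 -m jog '[{"delta_pos":[-2,10,0],"spin":-0.11,"claw":0.7},{"delta_pos":[-5,19,0],"spin":-0.21,"claw":0.7},{"delta_pos":[-6,26,0],"spin":-0.3,"claw":0.7},{"delta_pos":[-6,30,0],"spin":-0.3,"claw":0.7},{"delta_pos":[-6,33,0],"spin":-0.3,"claw":0.7},{"delta_pos":[-6,33,0],"spin":-0.3,"claw":0.7}]'
```

```text
clock: 18.25
position: [0.4514, -0.1717, 0.0968]
tool_rot: [-3.116, -0.005, 0.352]
force: [0.1, -1.6, 0.3]
grip_width: 0.0259
clock: 18.85
position: [0.4459, -0.1385, 0.0973]
tool_rot: [-3.116, -0.006, 0.054]
force: [0.0, -0.2, 0.1]
grip_width: 0.0258
```

```bash
python3 -m jog '[{"delta_pos":[0,2,0],"spin":0,"claw":0.7},{"delta_pos":[0,4,0],"spin":0,"claw":0.7},{"delta_pos":[0,5,0],"spin":0,"claw":0.7},{"delta_pos":[0,5,0],"spin":0,"claw":0.7}]'
```

```text
clock: 19.25
position: [0.4459, -0.1366, 0.0977]
tool_rot: [-3.12, -0.007, 0.053]
force: [-2.0, -19.2, -3.4]
grip_width: 0.0259
```

```bash
python3 -m jog '[{"delta_pos":[0,-4,0],"spin":0,"claw":0.65},{"delta_pos":[0,-4,50],"spin":0,"claw":0.4},{"delta_pos":[0,-4,100],"spin":0,"claw":0.3},{"delta_pos":[70,-200,190],"spin":0.7,"claw":0.3},{"delta_pos":[70,-200,190],"spin":0.7,"claw":0.3},{"delta_pos":[70,-200,190],"spin":0.7,"claw":0.3},{"delta_pos":[70,-200,190],"spin":0.7,"claw":0.3},{"delta_pos":[70,-200,190],"spin":0.7,"claw":0.3}]'
python3 -m jog '[{"delta_pos":[0,-20,0],"spin":0.1,"claw":0.3},{"delta_pos":[0,-20,0],"spin":0.1,"claw":0.3}]'
python3 - <<'E'
from h import *
im,p=grab('wrist','w7.png');s=bot.observe();print(s['position'],s['tool_rot'],s['qpos'])
print(knobs(im,p,guess=[(.515,-.28),(.495,-.39)]))
print('fhead',proj(p,[.5235,-.0885,.131]))
E
```

```text
clock: 20.05
position: [0.5159, -0.3405, 0.2894]
tool_rot: [-3.123, -0.007, 0.757]
force: [-0.2, 1.1, -0.6]
grip_width: 0.0595
clock: 20.25
position: [0.5147, -0.3641, 0.2898]
tool_rot: [-3.124, -0.006, 0.858]
force: [-0.3, 0.8, 0.2]
grip_width: 0.0598
[ 0.51503895 -0.36226274  0.28944271] [-3.1225164  -0.00672885  0.85541784] [ 0.08189762  0.58169243  0.71154784  1.52589495 -0.40210454  1.20281527
  0.15008288]
[(array([ 516.4, -281.2]), array([40.2, 40.6]), 8.0, np.int32(516)), (array([ 492.9, -394.5]), array([44.8, 80.1]), 80.8, np.int32(848))]
fhead [ 58.53298951 -57.43393883]
```

View pics/w7.png

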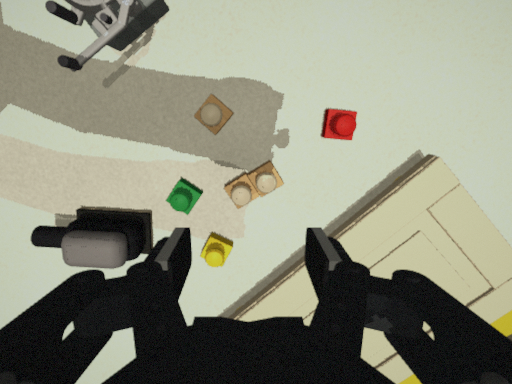

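Wrist picture 7: the knock has pushed knobs B (265,180) and C (241,190) together, and A at (211,114) is unmoved. I'll pick B first, with the jaws across the pair's long axis.

```bash
python3 -m jog '[{"delta_pos":[-2,-33,-80],"spin":-1.02,"claw":0.3},{"delta_pos":[-2,-33,-80],"spin":-1.02,"claw":0.3},{"delta_pos":[-2,-33,-100],"spin":-1.02,"claw":0.3},{"delta_pos":[-2,-33,-120],"spin":-1.02,"claw":0.3},{"delta_pos":[-2,-33,-150],"spin":-1.02,"claw":0.3},{"delta_pos":[-2,-33,-180],"spin":-1.02,"claw":0.3},{"delta_pos":[-2,-33,-200],"spin":-1.02,"claw":0.3},{"delta_pos":[-2,-33,-200],"spin":-1.02,"claw":0.3}]'
python3 - <<'E'
from h import *
im,p=grab('wrist','w8.png');s=bot.observe();print(s['position'],s['tool_rot'],s['qpos'][6])
print(knobs(im,p,guess=[(.493,-.392)]))
cv2.imwrite('pics/w8c.png',im)
E
```

```text
clock: 21.1
position: [0.5123, -0.3933, 0.0868]
tool_rot: [-3.121, -0.003, -0.167]
force: [-0.2, -0.5, -0.0]
grip_width: 0.0598
[ 0.51271726 -0.39423591  0.08871075] [-3.12188473 -0.00444576 -0.16199314] -0.5155463326022315
[(array([ 493.1, -394.7]), array([42.6, 83.2]), 80.7, np.int32(2958))]
```

View pics/w8.png

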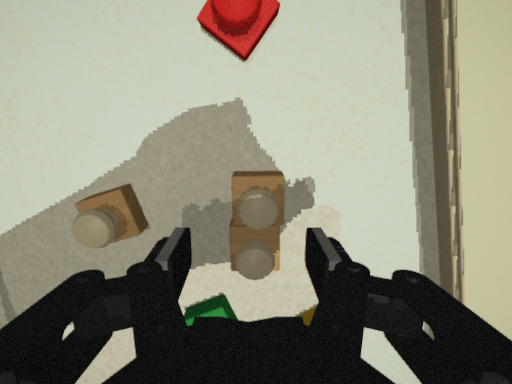

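Knobs B (258,195) and C (255,250) are abutting, aligned with the jaws, and between them. I'll descend and grip B.

```bash
python3 -m jog '[{"delta_pos":[1,-2,-40],"spin":0,"claw":0.3},{"delta_pos":[1,-2,-70],"spin":0,"claw":0.3},{"delta_pos":[1,-2,-82],"spin":0,"claw":0.3},{"delta_pos":[1,-2,-82],"spin":0,"claw":0.7},{"delta_pos":[1,-2,-82],"spin":0,"claw":0.7},{"delta_pos":[1,-2,-82],"spin":0,"claw":0.7},{"delta_pos":[1,-2,-82],"spin":0,"claw":0.7},{"delta_pos":[1,-2,-82],"spin":0,"claw":0.7}]' 50
python3 -m jog '[{"delta_pos":[0,0,40],"spin":0,"claw":0.7},{"delta_pos":[0,0,80],"spin":0,"claw":0.7},{"delta_pos":[0,0,130],"spin":0,"claw":0.7},{"delta_pos":[0,0,180],"spin":0,"claw":0.7},{"delta_pos":[0,0,230],"spin":0,"claw":0.7},{"delta_pos":[0,0,230],"spin":0,"claw":0.7}]'
```

```text
clock: 21.95
position: [0.5145, -0.3966, 0.0082]
tool_rot: [-3.123, -0.006, -0.161]
force: [-0.4, 1.8, 10.2]
grip_width: 0.0387
clock: 22.55
position: [0.5155, -0.3987, 0.2454]
tool_rot: [-3.127, -0.014, -0.162]
force: [-0.5, -0.4, -2.2]
grip_width: 0.0389
```

```bash
python3 -m jog '[{"delta_pos":[4,380,0],"spin":0.06,"claw":0.7},{"delta_pos":[4,380,0],"spin":0.06,"claw":0.7},{"delta_pos":[4,380,0],"spin":0.06,"claw":0.7},{"delta_pos":[4,380,0],"spin":0.06,"claw":0.7},{"delta_pos":[4,380,0],"spin":0.06,"claw":0.7},{"delta_pos":[4,380,0],"spin":0.06,"claw":0.7},{"delta_pos":[4,380,0],"spin":0.06,"claw":0.7},{"delta_pos":[4,380,0],"spin":0.06,"claw":0.7}]'
python3 -m jog '[{"delta_pos":[0,110,0],"spin":0,"claw":0.7},{"delta_pos":[0,110,0],"spin":0,"claw":0.7},{"delta_pos":[0,110,0],"spin":0,"claw":0.7}]'
python3 - <<'E'
from h import *
s=bot.observe();print(s['position'],s['tool_rot'],s['grip_width'],s['qpos'])
im,p=grab('wrist','w9.png')
E
```

```text
clock: 23.35
position: [0.5192, -0.0146, 0.2455]
tool_rot: [-3.125, -0.014, -0.098]
force: [1.3, -1.1, -0.6]
grip_width: 0.0385
clock: 23.65
position: [0.5188, 0.1007, 0.2452]
tool_rot: [-3.124, -0.013, -0.092]
force: [0.4, -0.7, -1.1]
grip_width: 0.0386
[0.51881192 0.10070539 0.24518994] [-3.12392562 -0.01330126 -0.09187838] 0.038558230708608754 [-1.04650756  0.59032784  1.11623776  1.88611422 -0.63435348  1.04994659
 -1.327872  ]
```

View pics/w9.png

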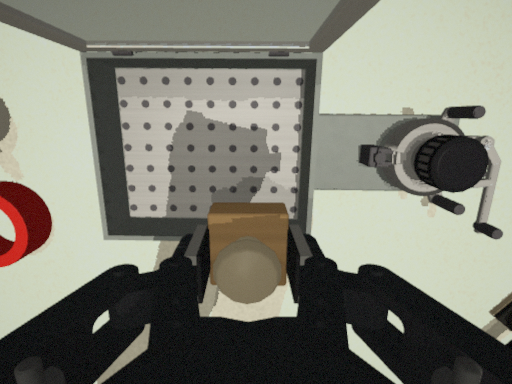

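Box rim corners are at (84,55), (321,53), (311,236) and (103,240). The ring is closed and the latch is home, and knob B is in the grip.

```bash
python3 - <<'E'
from h import *
p=eyes.camera_params('wrist')
P=np.array([onz(p,*uv,.07)[:2] for uv in((84,55),(321,53),(311,236),(103,240))]);print(P,P.mean(0))
t=bot.observe()['position'][:2]
c,s=np.cos(-.1),np.sin(-.1);M=np.array([[c,-s],[s,c]])
for o in(P.mean(0),np.array([.546,.150])):
  print('tcp in box',M.T@(t-o)*1000)
E
```

```text
[[0.65922757 0.26223603]
 [0.63824416 0.01895287]
 [0.43772783 0.03619348]
 [0.45339915 0.28769423]] [0.54714968 0.15126915]
tcp in box [-22.99663474 -53.24340798]
tcp in box [-21.97940363 -51.86581911]
```

```bash
python3 -m jog '[{"delta_pos":[2,-10,-50],"spin":0,"claw":0.7},{"delta_pos":[2,-10,-100],"spin":0,"claw":0.7},{"delta_pos":[2,-10,-150],"spin":0,"claw":0.7},{"delta_pos":[2,-10,-190],"spin":0,"claw":0.7},{"delta_pos":[2,-10,-215],"spin":0,"claw":0.7},{"delta_pos":[2,-10,-225],"spin":0,"claw":0.7},{"delta_pos":[2,-10,-229],"spin":0,"claw":0.7},{"delta_pos":[2,-10,-229],"spin":0,"claw":0.7}]'
python3 -m jog '[{"delta_pos":[0,0,-1],"spin":0,"claw":0.7},{"delta_pos":[0,0,-1],"spin":0,"claw":0.4},{"delta_pos":[0,0,-1],"spin":0,"claw":0.4},{"delta_pos":[0,0,-1],"spin":0,"claw":0.4},{"delta_pos":[0,0,50],"spin":0,"claw":0.4},{"delta_pos":[0,0,100],"spin":0,"claw":0.4},{"delta_pos":[0,0,150],"spin":0,"claw":0.4},{"delta_pos":[0,0,200],"spin":0,"claw":0.4}]'
```

```text
clock: 24.5
position: [0.5215, 0.0903, 0.017]
tool_rot: [-3.124, -0.014, -0.092]
force: [0.7, -0.3, -1.1]
grip_width: 0.0388
clock: 25.3
position: [0.5211, 0.0901, 0.2187]
tool_rot: [-3.124, -0.015, -0.092]
force: [1.1, 0.9, 0.0]
grip_width: 0.0513
```

```bash
python3 -m jog '[{"delta_pos":[-5,-380,20],"spin":-0.06,"claw":0.3},{"delta_pos":[-5,-380,20],"spin":-0.06,"claw":0.3},{"delta_pos":[-5,-380,20],"spin":-0.06,"claw":0.3},{"delta_pos":[-5,-380,20],"spin":-0.06,"claw":0.3},{"delta_pos":[-5,-380,20],"spin":-0.06,"claw":0.3},{"delta_pos":[-5,-380,20],"spin":-0.06,"claw":0.3},{"delta_pos":[-5,-380,20],"spin":-0.06,"claw":0.3},{"delta_pos":[-5,-380,20],"spin":-0.06,"claw":0.3}]'
python3 -m jog '[{"delta_pos":[-42,-98,-60],"spin":0,"claw":0.3},{"delta_pos":[-42,-98,-100],"spin":0,"claw":0.3},{"delta_pos":[-42,-98,-100],"spin":0,"claw":0.3},{"delta_pos":[-42,-98,-100],"spin":0,"claw":0.3}]'
python3 - <<'E'
from h import *
im,p=grab('wrist','w10.png');s=bot.observe();print(s['position'],s['tool_rot'],s['qpos'])
print(knobs(im,p,guess=[(.473,-.39),(.515,-.28)]))
E
```

```text
clock: 26.1
position: [0.515, -0.2937, 0.24]
tool_rot: [-3.125, -0.016, -0.155]
force: [-0.3, 0.4, 0.1]
grip_width: 0.06
clock: 26.5
position: [0.4688, -0.3946, 0.1371]
tool_rot: [-3.125, -0.012, -0.161]
force: [-0.5, 1.6, 1.0]
grip_width: 0.0602
[ 0.47081048 -0.39323554  0.13905189] [-3.1247329  -0.01387303 -0.15895691] [ 0.0887527   0.78723263  0.84044599  1.74436723 -0.7352443   0.95114402
 -0.49106508]
[(array([ 472.1, -390.4]), array([39.5, 41.6]), 79.7, np.int32(1067)), (array([ 515.4, -283.4]), array([39.7, 46. ]), 8.1, np.int32(1368))]
```

```bash
python3 -m jog '[{"delta_pos":[2,3,-50],"spin":-0.01,"claw":0.3},{"delta_pos":[2,3,-95],"spin":-0.01,"claw":0.3},{"delta_pos":[2,3,-125],"spin":-0.01,"claw":0.3},{"delta_pos":[2,3,-132],"spin":-0.01,"claw":0.3},{"delta_pos":[2,3,-132],"spin":-0.01,"claw":0.7},{"delta_pos":[2,3,-132],"spin":-0.01,"claw":0.7},{"delta_pos":[2,3,-132],"spin":-0.01,"claw":0.7},{"delta_pos":[2,3,-132],"spin":-0.01,"claw":0.7}]' 50
python3 -m jog '[{"delta_pos":[0,0,0],"spin":0,"claw":0.7},{"delta_pos":[0,0,40],"spin":0,"claw":0.7},{"delta_pos":[0,0,80],"spin":0,"claw":0.7},{"delta_pos":[0,0,130],"spin":0,"claw":0.7},{"delta_pos":[0,0,180],"spin":0,"claw":0.7},{"delta_pos":[0,0,230],"spin":0,"claw":0.7},{"delta_pos":[0,0,230],"spin":0,"claw":0.7}]'
```

```text
clock: 27.35
position: [0.4739, -0.3907, 0.0091]
tool_rot: [-3.126, -0.017, -0.169]
force: [-0.5, 2.6, 12.3]
grip_width: 0.0385
clock: 28.05
position: [0.475, -0.3928, 0.2461]
tool_rot: [-3.129, -0.025, -0.169]
force: [-0.4, -0.5, -0.8]
grip_width: 0.0387
```

```bash
python3 -m jog '[{"delta_pos":[40,390,0],"spin":0.07,"claw":0.7},{"delta_pos":[40,390,0],"spin":0.07,"claw":0.7},{"delta_pos":[40,390,0],"spin":0.07,"claw":0.7},{"delta_pos":[40,390,0],"spin":0.07,"claw":0.7},{"delta_pos":[40,390,0],"spin":0.07,"claw":0.7},{"delta_pos":[40,390,0],"spin":0.07,"claw":0.7},{"delta_pos":[40,390,0],"spin":0.07,"claw":0.7},{"delta_pos":[40,390,0],"spin":0.07,"claw":0.7}]'
python3 -m jog '[{"delta_pos":[18,217,0],"spin":0,"claw":0.7},{"delta_pos":[18,217,0],"spin":0,"claw":0.7},{"delta_pos":[18,217,0],"spin":0,"claw":0.7},{"delta_pos":[18,217,0],"spin":0,"claw":0.7},{"delta_pos":[18,217,0],"spin":0,"claw":0.7},{"delta_pos":[18,217,0],"spin":0,"claw":0.7}]'
python3 -c "
from workcell import bot;s=bot.observe();print(s['qpos'],s['position'])"
```

```text
clock: 28.85
position: [0.5149, 0.0003, 0.2466]
tool_rot: [-3.128, -0.025, -0.097]
force: [0.7, 0.1, -0.7]
grip_width: 0.0385
clock: 29.45
position: [0.5325, 0.2209, 0.2464]
tool_rot: [-3.128, -0.025, -0.092]
force: [-0.7, -0.5, -1.6]
grip_width: 0.0386
[-1.18757158  0.66546412  1.09335584  1.77306251 -0.67150093  1.09514738
 -1.53109432] [0.53246825 0.22090413 0.24640944]
```

```bash
python3 -m jog '[{"delta_pos":[1,-6,-50],"spin":0,"claw":0.7},{"delta_pos":[1,-6,-100],"spin":0,"claw":0.7},{"delta_pos":[1,-6,-150],"spin":0,"claw":0.7},{"delta_pos":[1,-6,-190],"spin":0,"claw":0.7},{"delta_pos":[1,-6,-215],"spin":0,"claw":0.7},{"delta_pos":[1,-6,-226],"spin":0,"claw":0.7},{"delta_pos":[1,-6,-230],"spin":0,"claw":0.7},{"delta_pos":[1,-6,-230],"spin":0,"claw":0.7}]'
python3 -m jog '[{"delta_pos":[0,0,-1],"spin":0,"claw":0.7},{"delta_pos":[0,0,-1],"spin":0,"claw":0.4},{"delta_pos":[0,0,-1],"spin":0,"claw":0.4},{"delta_pos":[0,0,-1],"spin":0,"claw":0.4},{"delta_pos":[0,0,50],"spin":0,"claw":0.4},{"delta_pos":[0,0,100],"spin":0,"claw":0.4},{"delta_pos":[0,0,150],"spin":0,"claw":0.4},{"delta_pos":[0,0,200],"spin":0,"claw":0.4}]'
python3 -m jog '[{"delta_pos":[-10,-390,30],"spin":0.7,"claw":0.3},{"delta_pos":[-10,-390,30],"spin":0.7,"claw":0.3},{"delta_pos":[-10,-390,30],"spin":0.7,"claw":0.3},{"delta_pos":[-10,-390,30],"spin":0.7,"claw":0.3},{"delta_pos":[-10,-390,30],"spin":0.7,"claw":0.3},{"delta_pos":[-10,-390,30],"spin":0.7,"claw":0.3},{"delta_pos":[-10,-390,30],"spin":0.7,"claw":0.3},{"delta_pos":[-10,-390,30],"spin":0.7,"claw":0.3}]'
python3 -m jog '[{"delta_pos":[-5,-105,0],"spin":0.9,"claw":0.3},{"delta_pos":[-5,-105,0],"spin":0.9,"claw":0.3},{"delta_pos":[-5,-105,0],"spin":0.9,"claw":0.3},{"delta_pos":[-5,-105,-60],"spin":0.9,"claw":0.3},{"delta_pos":[-5,-105,-80],"spin":1.1,"claw":0.3},{"delta_pos":[-5,-105,-80],"spin":1.1,"claw":0.3},{"delta_pos":[-5,-105,-80],"spin":1.1,"claw":0.3},{"delta_pos":[-5,-105,-80],"spin":1.1,"claw":0.3}]'
python3 - <<'E'
from h import *
im,p=grab('wrist','w11.png');s=bot.observe();print(s['position'],s['tool_rot'],s['qpos'])
print(knobs(im,p,guess=[(.5155,-.281)]))
E
```

```text
clock: 30.25
position: [0.534, 0.2147, 0.0173]
tool_rot: [-3.128, -0.026, -0.093]
force: [-0.0, 0.6, -0.1]
grip_width: 0.0386
clock: 31.05
position: [0.5336, 0.2144, 0.2185]
tool_rot: [-3.128, -0.026, -0.093]
force: [0.9, 0.8, 0.1]
grip_width: 0.0514
clock: 31.85
position: [0.523, -0.1784, 0.2491]
tool_rot: [-3.128, -0.026, 0.605]
force: [-0.0, 0.1, 0.5]
grip_width: 0.0598
clock: 32.65
position: [0.5178, -0.2835, 0.169]
tool_rot: [-3.128, -0.026, 1.711]
force: [0.4, 0.3, -0.2]
grip_width: 0.0601
[ 0.5177922  -0.28356607  0.16919374] [-3.12833567 -0.02637134  1.7113659 ] [ 0.0875493   0.60188644  0.47597949  1.7486606  -0.35411063  0.9034179
  0.86229252]
[(array([ 517.2, -278.8]), array([39.8, 41.6]), 8.2, np.int32(937))]
```

```bash
python3 -m jog '[{"delta_pos":[-1,3,-50],"spin":0,"claw":0.3},{"delta_pos":[-1,3,-100],"spin":0,"claw":0.3},{"delta_pos":[-1,3,-145],"spin":0,"claw":0.3},{"delta_pos":[-1,3,-162],"spin":0,"claw":0.3},{"delta_pos":[-1,3,-162],"spin":0,"claw":0.3},{"delta_pos":[-1,3,-162],"spin":0,"claw":0.7},{"delta_pos":[-1,3,-162],"spin":0,"claw":0.7},{"delta_pos":[-1,3,-162],"spin":0,"claw":0.7}]' 50
python3 -m jog '[{"delta_pos":[0,0,0],"spin":0,"claw":0.7},{"delta_pos":[0,0,0],"spin":0,"claw":0.7},{"delta_pos":[0,0,40],"spin":0,"claw":0.7},{"delta_pos":[0,0,80],"spin":0,"claw":0.7},{"delta_pos":[0,0,130],"spin":0,"claw":0.7},{"delta_pos":[0,0,180],"spin":0,"claw":0.7},{"delta_pos":[0,0,230],"spin":0,"claw":0.7},{"delta_pos":[0,0,230],"spin":0,"claw":0.7}]'
```

```text
clock: 33.5
position: [0.518, -0.2813, 0.0095]
tool_rot: [-3.131, -0.025, 1.711]
force: [-1.9, 0.9, 11.3]
grip_width: 0.0387
clock: 34.3
position: [0.5199, -0.2828, 0.2463]
tool_rot: [-3.139, -0.02, 1.711]
force: [0.9, -1.1, -1.8]
grip_width: 0.0385
```

```bash
python3 -m jog '[{"delta_pos":[5,390,0],"spin":-0.24,"claw":0.7},{"delta_pos":[5,390,0],"spin":-0.24,"claw":0.7},{"delta_pos":[5,390,0],"spin":-0.24,"claw":0.7},{"delta_pos":[5,390,0],"spin":-0.24,"claw":0.7},{"delta_pos":[5,390,0],"spin":-0.24,"claw":0.7},{"delta_pos":[5,390,0],"spin":-0.24,"claw":0.7},{"delta_pos":[5,390,0],"spin":-0.24,"claw":0.7},{"delta_pos":[5,390,0],"spin":-0.24,"claw":0.7}]'
python3 -m jog '[{"delta_pos":[2,42,0],"spin":0,"claw":0.7},{"delta_pos":[2,45,0],"spin":0,"claw":0.7},{"delta_pos":[2,45,0],"spin":0,"claw":0.7},{"delta_pos":[2,45,0],"spin":0,"claw":0.7}]'
python3 - <<'E'
from h import *
im,p=grab('wrist','w12.png');s=bot.observe();print(s['position'],s['tool_rot'],s['grip_width'])
E
```

```text
clock: 35.1
position: [0.5243, 0.1105, 0.2465]
tool_rot: [-3.14, -0.021, 1.473]
force: [1.1, -0.7, -0.4]
grip_width: 0.0386
clock: 35.5
position: [0.5263, 0.1544, 0.2467]
tool_rot: [-3.14, -0.021, 1.472]
force: [0.0, -1.5, -1.4]
grip_width: 0.0382
[0.52640993 0.1541663  0.246726  ] [-3.13971223 -0.02083115  1.47124151] 0.03842950349548701
```

View pics/w12.png

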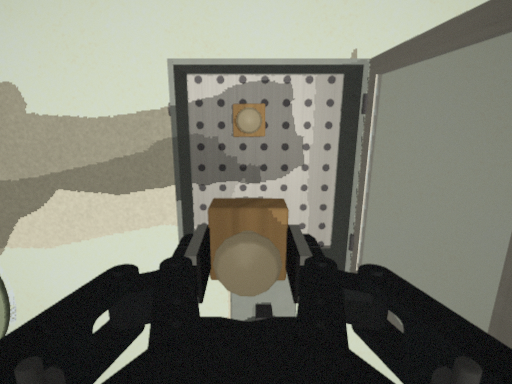

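Knob C is standing in the box at (248,120) and A is in the grip. I'll lower A to the middle.

```bash
python3 -m jog '[{"delta_pos":[1,-1,-50],"spin":0,"claw":0.7},{"delta_pos":[1,-1,-100],"spin":0,"claw":0.7},{"delta_pos":[1,-1,-150],"spin":0,"claw":0.7},{"delta_pos":[1,-1,-190],"spin":0,"claw":0.7},{"delta_pos":[1,-1,-215],"spin":0,"claw":0.7},{"delta_pos":[1,-1,-226],"spin":0,"claw":0.7},{"delta_pos":[1,-1,-230],"spin":0,"claw":0.7},{"delta_pos":[1,-1,-230],"spin":0,"claw":0.7}]'
python3 -m jog '[{"delta_pos":[0,0,-1],"spin":0,"claw":0.7},{"delta_pos":[0,0,-1],"spin":0,"claw":0.4},{"delta_pos":[0,0,-1],"spin":0,"claw":0.4},{"delta_pos":[0,0,-1],"spin":0,"claw":0.4},{"delta_pos":[0,0,50],"spin":0,"claw":0.4},{"delta_pos":[0,0,100],"spin":0,"claw":0.4},{"delta_pos":[0,0,150],"spin":0,"claw":0.4},{"delta_pos":[0,0,200],"spin":0,"claw":0.4}]'
python3 -m jog '[{"delta_pos":[-60,0,60],"spin":0,"claw":0.9},{"delta_pos":[-60,0,110],"spin":0,"claw":1},{"delta_pos":[-60,0,110],"spin":0,"claw":1},{"delta_pos":[-60,0,110],"spin":0,"claw":1}]'
python3 - <<'E'
from h import *
s=bot.observe();print(s['position'],s['tool_rot'],s['qpos'])
im,p=grab('wrist','w13.png')
print(knobs(im,p,z=.026,guess=[(.521,.090),(.527,.153),(.534,.2145)]))
a,_=grab('scene','s2.png');b,_=grab('side','d2.png')
cv2.imwrite('pics/v1.png',np.hstack([im[:384,:400],cv2.resize(b[80:260,150:337],(399,384))]))
E
```

```text
clock: 36.35
position: [0.528, 0.1528, 0.0175]
tool_rot: [-3.141, -0.021, 1.47]
force: [-0.2, 0.9, -0.5]
grip_width: 0.0388
clock: 37.15
position: [0.5276, 0.1525, 0.2187]
tool_rot: [-3.141, -0.021, 1.47]
force: [0.6, 0.5, 1.0]
grip_width: 0.0509
clock: 37.55
position: [0.4678, 0.153, 0.3325]
tool_rot: [3.139, -0.026, 1.471]
force: [0.9, 0.3, 0.2]
grip_width: -0.0001
[0.46782263 0.15296682 0.33245694] [ 3.13860173 -0.02567047  1.47091464] [-0.94738072  0.22697649  0.63952934  1.83733609 -0.17503699  1.11378249
 -0.34422915]
[(array([522.4,  92.1]), array([41.9, 40.6]), 85.5, np.int32(335)), (array([529.9, 154.7]), array([38.2, 39.4]), 85.6, np.int32(331)), (array([533.4, 214.8]), array([40.2, 40. ]), 85.5, np.int32(401))]
```

View pics/v1.png

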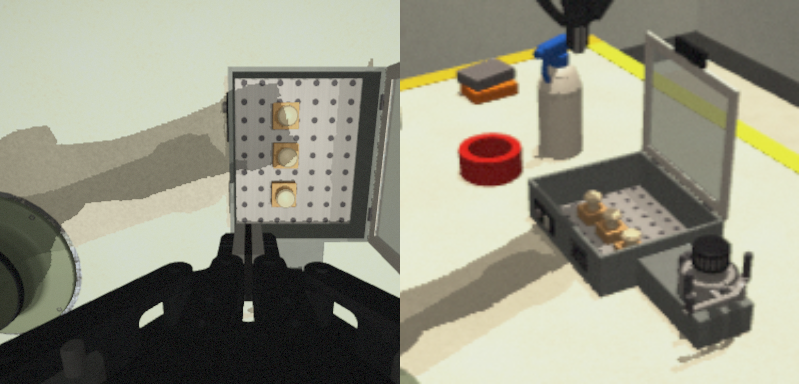

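All three knobs are upright in the box. Next I'll cross over the lid, with shut fingers, to get behind it.

```bash
python3 -m jog '[{"delta_pos":[0,0,50],"spin":0,"claw":1},{"delta_pos":[50,-5,60],"spin":0,"claw":1},{"delta_pos":[258,-20,60],"spin":0,"claw":1},{"delta_pos":[258,-20,60],"spin":0,"claw":1},{"delta_pos":[258,-20,60],"spin":0,"claw":1},{"delta_pos":[258,-20,60],"spin":0,"claw":1},{"delta_pos":[258,-20,60],"spin":0,"claw":1},{"delta_pos":[258,-20,60],"spin":0,"claw":1}]'
python3 -c "
from workcell import bot;s=bot.observe();print(s['qpos'],s['position'])"
```

```text
clock: 38.5
position: [0.7267, 0.1312, 0.3843]
tool_rot: [-3.136, -0.018, 1.469]
force: [-0.5, 0.5, -0.3]
grip_width: -0.0002
[-0.53422492  0.70629271  0.62449222  1.03069681 -0.40881203  1.51357276
 -0.10898009] [0.72672755 0.13117013 0.38431224]
```

```bash
python3 -m jog '[{"delta_pos":[0,0,-45],"spin":0,"claw":1},{"delta_pos":[0,0,-90],"spin":0,"claw":1},{"delta_pos":[0,0,-126],"spin":0,"claw":1},{"delta_pos":[-20,2,-126],"spin":0,"claw":1},{"delta_pos":[-38,4,-126],"spin":0,"claw":1},{"delta_pos":[-54,5,-126],"spin":0,"claw":1},{"delta_pos":[-72,7,-127],"spin":0,"claw":1},{"delta_pos":[-89,9,-128],"spin":0,"claw":1}]'
python3 -m jog '[{"delta_pos":[-17,2,-3],"spin":0,"claw":1},{"delta_pos":[-34,3,-7],"spin":0,"claw":1},{"delta_pos":[-50,5,-13],"spin":0,"claw":1},{"delta_pos":[-66,7,-20],"spin":0,"claw":1},{"delta_pos":[-81,8,-29],"spin":0,"claw":1},{"delta_pos":[-95,9,-38],"spin":0,"claw":1}]'
```

```text
clock: 39.3
position: [0.6361, 0.1402, 0.2559]
tool_rot: [-3.136, -0.018, 1.469]
force: [1.2, 0.0, 2.4]
grip_width: -0.0003
clock: 39.9
position: [0.5396, 0.1493, 0.2174]
tool_rot: [-3.136, -0.019, 1.469]
force: [3.1, -0.3, 0.0]
grip_width: 0.0001
```

```bash
python3 -m jog '[{"delta_pos":[-12,1,-10],"spin":0,"claw":1},{"delta_pos":[-24,2,-22],"spin":0,"claw":1},{"delta_pos":[-35,3,-35],"spin":0,"claw":1},{"delta_pos":[-45,4,-49],"spin":0,"claw":1},{"delta_pos":[-54,5,-63],"spin":0,"claw":1},{"delta_pos":[-61,6,-78],"spin":0,"claw":1},{"delta_pos":[-67,7,-93],"spin":0,"claw":1},{"delta_pos":[-71,7,-109],"spin":0,"claw":1}]'
python3 -m jog '[{"delta_pos":[-2,0,-10],"spin":0,"claw":1},{"delta_pos":[-3,0,-20],"spin":0,"claw":1},{"delta_pos":[-3,0,-27],"spin":0,"claw":1},{"delta_pos":[-3,0,-32],"spin":0,"claw":1},{"delta_pos":[-3,0,-34],"spin":0,"claw":1},{"delta_pos":[-3,0,-34],"spin":0,"claw":1}]'
```

```text
clock: 40.7
position: [0.4671, 0.1563, 0.1078]
tool_rot: [-3.135, -0.019, 1.47]
force: [0.7, 0.3, 0.7]
grip_width: -0.0
clock: 41.3
position: [0.4642, 0.1563, 0.0759]
tool_rot: [-3.135, -0.021, 1.469]
force: [-18.9, -4.0, 65.9]
grip_width: 0.0004
```

```bash
python3 -m jog '[{"delta_pos":[0,0,30],"spin":0,"claw":1},{"delta_pos":[0,0,80],"spin":0,"claw":1},{"delta_pos":[0,0,130],"spin":0,"claw":1},{"delta_pos":[0,0,180],"spin":0,"claw":1},{"delta_pos":[-30,150,230],"spin":0,"claw":1},{"delta_pos":[-30,150,230],"spin":0,"claw":1},{"delta_pos":[-30,150,230],"spin":0,"claw":1},{"delta_pos":[-30,150,230],"spin":0,"claw":1}]'
python3 - <<'E'
from h import *
print(bot.observe()['position'],bot.observe()['force'])
a,pa=grab('scene','s3.png');b,pb=grab('side','d3.png')
A=cv2.resize(a[170:300,190:400],(400,300),interpolation=2);B=cv2.resize(b[140:260,195:355],(400,300),interpolation=2)
cv2.imwrite('pics/v2.png',np.vstack([np.hstack([A,B]),cv2.resize(np.hstack([a,b]),(800,300))]))
E
```

```text
clock: 42.1
position: [0.4329, 0.3116, 0.3071]
tool_rot: [-3.136, -0.023, 1.475]
force: [-0.0, -0.7, -1.3]
grip_width: -0.0003
[0.43285236 0.31163738 0.30707146] [-0.01329266 -0.66075845 -1.28492856]
```

View pics/v2.png

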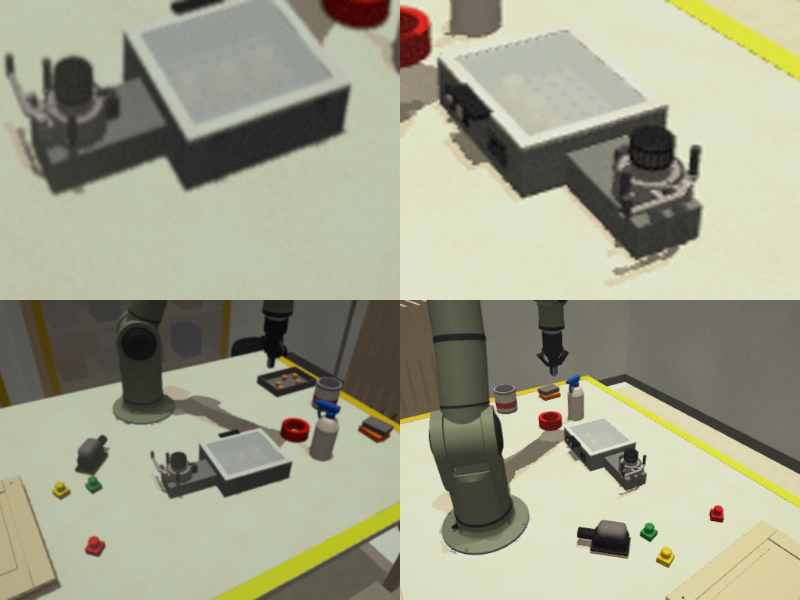

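```bash
python3 - <<'E'
from h import *
b=cv2.imread('pics/d3.png');p=eyes.camera_params('side');a=cv2.imread('pics/s3.png');q=eyes.camera_params('scene')
for n,P in(('rear',(.5681,-.1151)),('front',(.4745,-.1057)),('latch',(.4444,-.1459)),('head',(.5235,-.0885))):
    out=[]
    for im,c in((a,q),(b,p)):
        u,v=proj(c,[*P,.106 if n!='head' else .12]);x,y=int(round(u)),int(round(v))
        g=cv2.cvtColor(im,cv2.COLOR_BGR2GRAY)[y-2:y+3,x-6:x+7].mean(0).round().astype(int);out.append(list(map(int,g)))
    print(n,out)
bot.job_done()
E
```

```text
rear [[95, 96, 90, 71, 55, 50, 50, 61, 84, 97, 98, 97, 95], [222, 222, 222, 204, 105, 58, 61, 96, 172, 223, 223, 223, 223]]
front [[191, 189, 172, 126, 75, 56, 66, 99, 130, 119, 85, 60, 50], [124, 92, 70, 80, 75, 54, 56, 58, 73, 85, 74, 68, 66]]
latch [[190, 190, 182, 148, 98, 65, 60, 88, 144, 179, 189, 190, 190], [81, 88, 81, 74, 54, 49, 56, 57, 61, 79, 83, 89, 93]]
head [[47, 46, 47, 47, 48, 48, 48, 47, 45, 45, 44, 43, 42], [32, 34, 35, 37, 36, 37, 35, 35, 37, 35, 37, 34, 35]]
the job is handed in; nothing more can be done
```

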